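Raise a sunken vial out of its rack with the vial lifter

TASK

The short white vial has sunk out of reach in the aluminium rack, beside two taller glass cells. Set the rack on the lifter, slide it in under the reader arch so that its foot runs under the guide lips until the vial stands over the lift pin, press the lever right down to push the vial up, then take the vial and stand it gently upright in the white tray. Leave the rack in the lifter under its lips with both glass cells still standing in it, and do not disturb the other things on the table.

Things in the scene. Friction and masses are not known exactly. Their poses are not given: they have to be found in the camera images.
- lifter: Vial lifter, fixed: grey base with a flat steel deck 42 mm above the table. Origin on the table below the lift pin; +x = the way the rack is slid in, y across, z up. Base x -172 to +112, y -52 to +52 mm. Open apron to x = -45, then the guide channel to the end stop (26 mm high) at x = +103. Lever on the -y side.
- channel_mouth (a point): Middle of the channel's entry, on the deck, at lifter x = -45; axes as the lifter's. Channel 64.6 mm wide between rails; two lips over it (underside 6.6, top 10 mm above the deck) leave a 48 mm slot, so a foot gets in only by sliding along +x. Flared side guides 9 mm high, 82 mm apart at x = -89, narrow to it; the lips turn up at the mouth, tips at x = -56, 15 mm above the deck.
- arch (a point): Middle of the underside of the fixed reader arch that spans the channel's mouth; axes as the lifter's. Underside 72 mm, top 79 mm above the deck (5 mm above the standing cells); its two legs, 8 mm thick, stand outside the rails (inner faces at y = -44 and +44); it takes up x = -58 to -36 of the lifter. Fingers beside the rack cannot pass through it: let go and take the rack again beyond it.
- pin_axis (a point): Point on the deck in mid-channel where the round-headed lift pin (11 mm diameter) rises. At rest the pin is 1.5 mm below the deck, with the lever down its tip is 33 mm above it. It must enter the 14 mm hole below the vial: over about 3 mm off, it strikes the rack's foot and the lever stops early and hard; a little off, its round tip shifts a rack that has been let go.
- lever (a joint): Angle of the lifter's lever, rad: 0 = up (pin down), 0.55 = right down (pin fully up). It takes about 5 to 8 N at the pad and stays where it is left.
- lever_pad (a point): Centre of the top face of the lever's round black pad, 32 mm diameter. The pad is 75 mm from the lever's pivot, which lies at lifter y = -58.5 mm, 30 mm above the table, axis along lifter x. At rest the pad's top is 62 mm above the table and the lever slopes up by 0.35 rad; right down it is about 40 mm lower.
- rack_center (a point): Centre of the loose aluminium rack (0.2 to 0.4 kg), 28 mm above its underside; x along its row of wells, both ends alike. Block 122 x 38 mm on a foot 122 x 62 x 5 mm, 56 mm high in all; grip it across the 38 mm. Three wells 28.5 mm wide, 51 mm deep, at x = -38, 0, +38 mm, each with a 14 mm hole in its 5 mm floor. On the deck its centre is 70 mm above the table.
- vial_center (a point): Centre (half-way up) of the short white plastic vial with screw cap, 25 mm diameter, 44 mm tall, cap the top 10 mm. It starts in one of the three wells, its top 7 mm below the rack's upper face; raised by the lifter its top is about 21 mm above that face.
- cell_a_center (a point): Centre of a glass sample cell with screw cap, 23 mm diameter, 62 mm tall, standing in another well, 11 mm proud of the rack.
- cell_b_center (a point): Centre of the second such glass cell, in the remaining well.
- tray_in (a point): Centre of the inner floor of the fixed white open tray, 110 x 85 mm outside (long side along its x), walls 3 mm thick and 14 mm high, floor 3 mm above the table.
- jar_center (a point): Bystander: jar with black cap, 52 mm diameter, 107 mm tall; the point is 50 mm up.
- spare_cap_center (a point): Bystander: loose white screw cap, 43 mm diameter, 18 mm high.
- bottle_center (a point): Bystander: open white sample bottle, 62 mm diameter, 128 mm tall; the point is 60 mm up.
- cup_center (a point): Bystander: clear dosing cup, 65 mm diameter, 62 mm tall; the point is 30 mm up.

How it is judged:
By the outcome, as a careful person would: the job done as asked, in the order asked, and still so for the second after the job is handed in, with the robot touching nothing.
It also fails if it takes over 72 s, if anything falls off the work surface, if the arm or the gripper's body presses on something with over 40 N, if the wrist force passes 120 N, or if a joint passes its speed limit or range.

ROBOT

A 6-joint arm with a two-finger parallel gripper is mounted at the origin on the work surface; the furniture and walls round the work are solid. World frame = base frame: x ahead of the robot, y to its left, z up, the work surface at z = 0. Lengths are in m, angles in degrees, forces in N, time in s.
With the tool pointing down it reaches from about 0.375 to 0.9 m from the base axis. Payload 3.1 kg.
Tool frame: the origin (TCP) lies at the very end of the fingers, on their centre line; the grasp point (between the pads) lies 19 mm behind it (bot.grip_point_offset is the distance from the TCP to the grasp point, in m); z points along the fingers, x is the direction in which the jaws open and shut, and the axes are right-handed (so a half turn about z gives the same grasp; the last joint's range is limited). The gripper opens to 87 mm and grips with 3 to 60 N. Pads are 19 mm wide; open, the fingers measure 117 mm over their backs; the gripper's body (75 mm by 190 mm) begins 51 mm behind the grasp point.
Start: joints at [54.918, 30.224, 82.088, -0, 67.689, -10.227], TCP at [0.263, 0.567, 0.223] pointing down, gripper open.
Joint ranges: [-176.69, 176.69], [-43.24, 126.21], [12.49, 139.97], [-82, 262], [0, 151.66], [-163.58, 163.58]. Speed limits (degrees/s): [159.86, 159.86, 180, 180, 180, 180].

INTERFACE

Orientations are given as a 3x3 rotation matrix whose columns are the frame's x, y, z axes.
In Python, from rig import bot, capture, recognise, place_of gives the robot as it stands.
- The arm moves only by the tool send_rows, never from a script. Its argument "motion" is a list of rows, each a list of 2 entries, a list of its own where there are three numbers: the shift along the tool's x, y, z in mm, then the turn about the tool's z in rad. A call has exactly 5 rows; each row shifts and turns the pose as measured when the row begins, along the tool's axes as they then stand; what a row does not reach is not made up. A row lasts 1/12 s, in which the tool goes at most 41.7 mm and 7.16 degrees, less where a joint would pass 70% of its speed; a pose out of reach is approached as far as the arm can. A call with a gripper value outside its range is refused whole. "gripper" is the closure, from 0 (fully open) to 1 (shut), set as the call begins (left out, the last holds). The fingers move at their own pace and stop on an object; the grip force is fixed at half the most. Time passes only in rows, so rows that do not move let the fingers close, or fill a call up. It gives the time, the measured TCP pose, the force and the opening at its end, in the units of the state.
- bot.read_state(): the state, without advancing time (a new reading comes with each control period).
- capture(name): name is "side" or "top"; returns a dict with "image" (400x640x3 uint8, blue, green, red), "fx", "fy", "cx", "cy" (pixels), "rvec" (rotation vector, rad) and "tvec" (3), from world to camera coordinates, as OpenCV has them. Camera axes: x right, y down, z forward; pixel columns grow to the right and rows downward; lengths in m; the calibration is good to about 2 mm. A picture is of the moment at which its call begins. There is no depth.
- bot.hand_in(): hands the job in, once; it reports no verdict.
Trained networks look in the newest picture that a camera, given by its name, has taken for a name from the list of things; names that differ only in an ending like _2 or _b are one class to them, and where a whole thing is asked for, a point or a joint stands for the part that bears it (a point fixed in the world has none). Each returns a list of dicts, best first, with "p" (0 to 1); they miss things now and then, are a little off and sometimes report something else, mostly with a low value. They report only what shows in the picture. A call takes as long as a camera call.
- recognise(camera, target): "xy" ([column, row] in pixels, amid what is visible of it).
- place_of(camera, target): "xy" ([column, row] in pixels: a listed point, or the origin of a listed thing).
The state is a dict: "time_s": time; "joint_positions": joint angles; "qvel": joint speeds; "tau": joint torques, N m; "position": TCP position; "tcp_rot": TCP orientation; "force": force on the tool from outside, world axes, zero at the start; "moment": the same for the moment, N m; "opening": opening from 0.0 (shut) to 1.0 (fully open).
Only numpy, scipy, OpenCV 4.12 (cv2) and the standard library are available. Lean on these libraries where they do the work, as an engineer would, in place of code of your own. Each camera call takes 0.05 s, during which the arm holds its last target.

## Working session

There is one attempt and no reset: what is moved stays moved. The work goes in short steps, Python scripts to look and compute and a tool call to move; the robot and the scene stay as the last step left them, time stands still between calls to the robot, and variables do not carry over. Pictures are saved under pics/ and viewed, and the job is handed in when it is done.

Besides the shell and the picture viewer there is one more tool, called as name(argument=value, ...) on one line, values as JSON. send_rows: Moves the arm, as the interface text tells. Its arguments: {"type":"object","properties":{"motion":{"type":"array","items":{"type":"array"}},"gripper":{"type":"number"}},"required":["motion"]}

```bash
mkdir -p pics; ls
cat > h.py <<'E'
import numpy as np, cv2
from rig import bot, capture, recognise, place_of
def cam(c):
    R=cv2.Rodrigues(np.array(c["rvec"],float))[0]; t=np.array(c["tvec"],float).reshape(3)
    K=np.array([[c["fx"],0,c["cx"]],[0,c["fy"],c["cy"]],[0,0,1.]])
    return K,R,t
def ray(c,xy):
    K,R,t=cam(c); d=R.T@np.linalg.inv(K)@np.array([xy[0],xy[1],1.]); return -R.T@t,d/np.linalg.norm(d)
def atz(c,xy,z):
    o,d=ray(c,xy); return o+d*(z-o[2])/d[2]
def tri(c1,p1,c2,p2):
    o1,d1=ray(c1,p1);o2,d2=ray(c2,p2)
    A=np.stack([d1,-d2],1); s=np.linalg.lstsq(A,o2-o1,rcond=None)[0]
    a=o1+d1*s[0];b=o2+d2*s[1]; return (a+b)/2,np.linalg.norm(a-b)
def proj(c,P):
    K,R,t=cam(c); return cv2.projectPoints(np.array(P,float).reshape(-1,3),np.array(c["rvec"],float),np.array(c["tvec"],float),K,None)[0].reshape(-1,2)
E
python3 - <<'E'
from h import *
np.set_printoptions(precision=4,suppress=True)
C={n:capture(n) for n in("top","side")}
for n,c in C.items():
    cv2.imwrite(f"pics/{n}0.png",c["image"]); K,R,t=cam(c); print(n,-R.T@t,R[2],K[0,0])
for k in "lifter channel_mouth arch pin_axis lever_pad rack_center vial_center cell_a_center tray_in jar_center spare_cap_center bottle_center cup_center".split():
    r={n:place_of(n,k)[:3] for n in C}
    print(k,{n:[(np.round(x["xy"],1).tolist(),round(x["p"],2)) for x in r[n]] for n in r})
    if r["top"] and r["side"]: print("   ",*tri(C["top"],r["top"][0]["xy"],C["side"],r["side"][0]["xy"]))
print(bot.read_state())
E
```

```text
pics
top [ 0.3288 -0.019   1.2434] [ 0.1967  0.0196 -0.9803] 419.3522684276291
side [0.3497 1.326  0.74  ] [ 0.1454 -0.8922 -0.4277] 420.4971565066398
lifter {'top': [([332.9, 187.9], 0.56), ([472.1, 202.5], 0.44)], 'side': [([255.0, 250.8], 0.73), ([301.8, 222.1], 0.66)]}
    [ 0.7182  0.0043 -0.1475] 0.14424828178032026
channel_mouth {'top': [([317.0, 185.4], 0.71)], 'side': [([296.8, 220.3], 0.91)]}
    [0.6178 0.0376 0.0305] 0.007606976627624502
arch {'top': [([315.2, 179.5], 0.62)], 'side': [([296.5, 198.6], 0.91)]}
    [0.6171 0.0386 0.1154] 0.012288630028292958
pin_axis {'top': [([329.5, 182.8], 0.94), ([197.4, 220.6], 0.47)], 'side': [([304.0, 215.1], 0.7)]}
    [ 0.6111 -0.0007  0.0363] 0.016057844750963793
lever_pad {'top': [([329.1, 229.0], 0.44)], 'side': [([339.8, 214.2], 0.65)]}
    [0.4763 0.0038 0.0563] 0.006135870233290785
rack_center {'top': [([212.1, 220.7], 0.79)], 'side': [([307.0, 276.5], 0.75)]}
    [0.5207 0.3501 0.0243] 0.006686161563768209
vial_center {'top': [], 'side': [([308.4, 276.3], 0.44), ([306.0, 264.4], 0.36)]}
cell_a_center {'top': [([196.2, 219.4]
[... 747 characters left out ...]
': [([408.1, 162.7], 0.76), ([269.8, 249.7], 0.64)], 'side': [([301.0, 183.0], 0.71), ([304.3, 275.1], 0.38)]}
    [ 0.6647 -0.2313  0.0595] 0.004862981465456142
{'time_s': 1.4, 'joint_positions': array([ 54.919 ,  30.2243,  82.0892,   0.0011,  67.6896, -10.2283]), 'qvel': array([-0.05  , -0.0139, -0.0043, -0.0328, -0.0927, -0.0438]), 'tau': array([ -0.0004, -44.0012, -17.6978,   0.0633,   0.0506,  -0.    ]), 'position': array([0.2626, 0.5671, 0.2225]), 'tcp_rot': array([[ 0.4203,  0.9074, -0.    ],
       [ 0.9074, -0.4203, -0.    ],
       [-0.    , -0.    , -1.    ]]), 'force': array([-0.238 ,  0.0361, -0.4255]), 'moment': array([-0.0113, -0.0155, -0.0123]), 'opening': 1.0004694740623878}
```

View pictures.

View pics/top0.png

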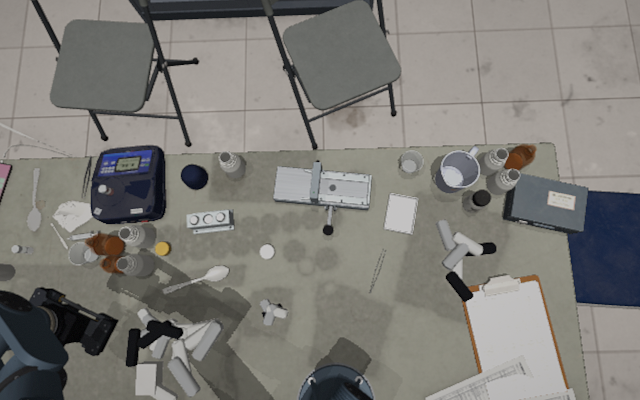

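View pics/side0.png

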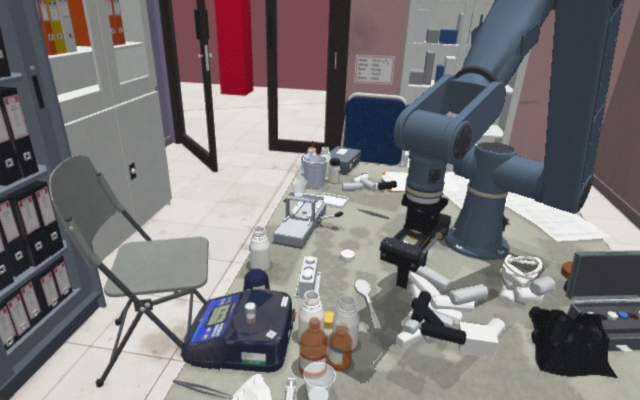

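Run:
```python
import cv2
t=cv2.imread("pics/top0.png"); s=cv2.imread("pics/side0.png")
cv2.imwrite("pics/t_rack.png",cv2.resize(t[180:260,150:260],None,fx=7,fy=7,interpolation=cv2.INTER_CUBIC))
cv2.imwrite("pics/t_lift.png",cv2.resize(t[140:250,270:380],None,fx=5.4,fy=5.4,interpolation=cv2.INTER_CUBIC))
cv2.imwrite("pics/s_all.png",cv2.resize(s[180:310,240:400],None,fx=4.5,fy=4.5,interpolation=cv2.INTER_CUBIC))
```

```text
(no output)
```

View pics/t_rack.png

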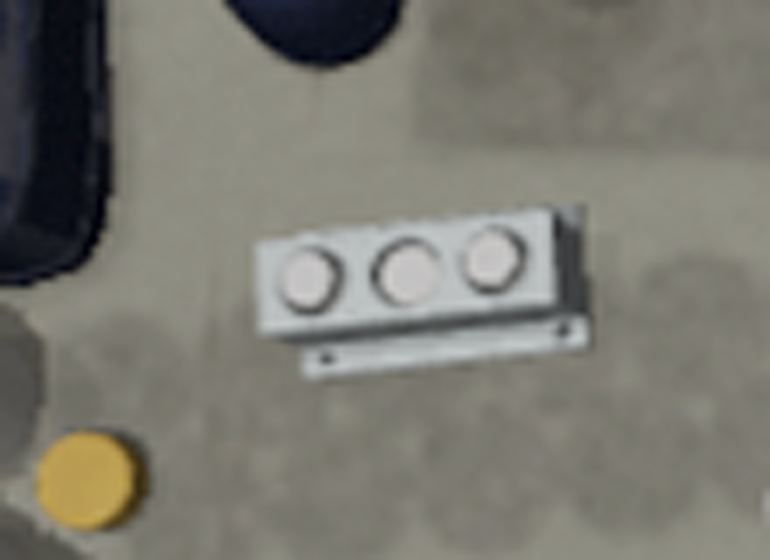

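View pics/t_lift.png

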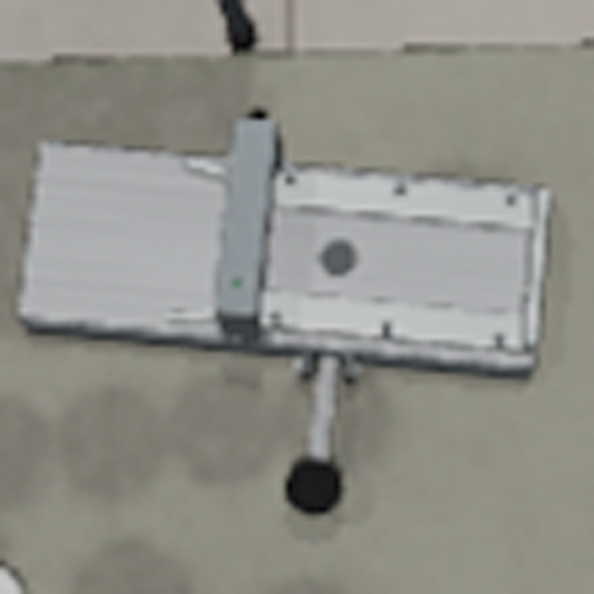

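View pics/s_all.png

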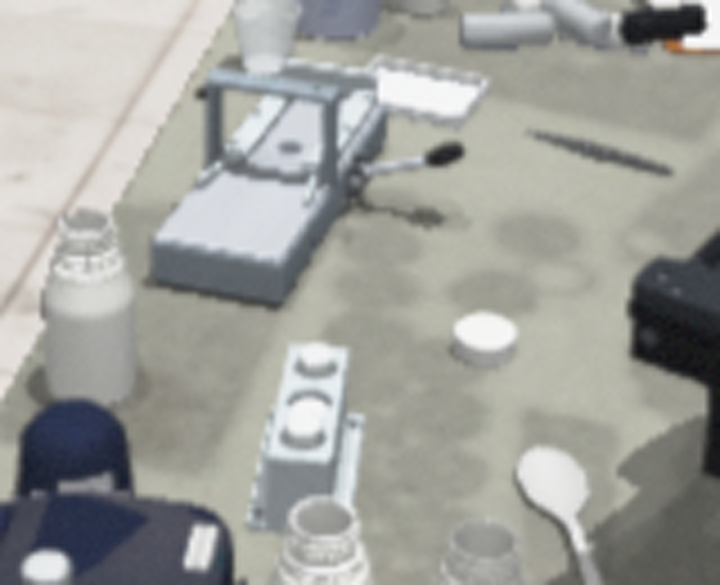

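```bash
cat > fit0.py <<'E'
from h import *
from scipy.optimize import least_squares
np.set_printoptions(precision=4,suppress=True)
import pickle
C={n:capture(n) for n in("top","side")}
pickle.dump(C,open("C0.pkl","wb"))
def un(p,s,o): return [(p[0]+.5)/s-.5+o[0],(p[1]+.5)/s-.5+o[1]]
T=lambda p:("top",un(p,7,(150,180))); L=lambda p:("top",un(p,5.4,(270,140))); S=lambda p:("side",un(p,4.5,(240,180)))
def fit(obs,x0):
    def tr(q,P):
        c,s=np.cos(q[2]),np.sin(q[2]); P=np.array(P,float)
        return np.array([q[0]+c*P[0]-s*P[1],q[1]+s*P[0]+c*P[1],P[2]+(q[3] if len(q)>3 else 0)])
    f=lambda q:np.concatenate([proj(C[o[0]],tr(q,P))[0]-o[1] for o,P in obs])
    r=least_squares(f,x0,loss="soft_l1"); print(r.x,np.degrees(r.x[2])); print(f(r.x).reshape(-1,2).round(1).tolist()); return r.x,tr
a=-np.pi/2
# rack: model x axis along world -y, y axis along +x
rack=[(T((257,240)),(-.061,.019,.056)),(T((553,207)),(.061,.019,.056)),(T((556,305)),(.061,-.019,.056)),(T((262,333)),(-.061,-.019,.056)),
(T((590,346)),(.061,-.031,.0)),(T((303,380)),(-.061,-.031,.0)),
(S((290,345)),(.061,.019,.056)),(S((348,349)),(.061,-.019,.056)),(S((265,457)),(-.061,.019,.056)),(S((332,462)),(-.061,-.019,.056)),(S((363,417)),(.061,-.031,.005))]
q,tr=fit(rack,[.52,.35,a,0.])
for n in C:
    for x in(-.038,0,.038): print(n,x,"h56/67/49",[proj(C[n],tr(q,(x,0,h)))[0].round(1).tolist() for h in(.056,.067,.049)])
lif=[(L((38,143)),(-.172,.052,.042)),(L((20,322)),(-.172,-.052,.042)),(L((338,257)),(0,0,.041)),(L((533,376)),(.112,-.052,.0)),(L((20,333)),(-.172,-.052,0)),
(S((153,240)),(-.172,.052,.042)),(S((280,267)),(-.172,-.052,.042)),(S((155,281)),(-.172,.052,0)),(S((281,304)),(-.172,-.052,0)),(S((290,148)),(0,0,.041))]
q2,tr=fit(lif,[.61,0,a,0.])
print("pad top/side",proj(C["top"],tr(q2,(0,-.129,.062))),proj(C["side"],tr(q2,(0,-.129,.062))))
print(T((310,278)),T((407,272)),T((492,258)),L((313,486)),S((318,357)),S((303,420)))
E
python3 fit0.py
```

```text
[ 0.52    0.354  -1.4896 -0.0013] -85.34584596470557
[[0.0, 0.2], [-0.4, 0.4], [-0.1, -0.6], [-0.2, -0.1], [0.1, 0.1], [0.7, -0.4], [0.1, 0.1], [0.0, 0.2], [0.4, 0.0], [-0.4, 0.0], [0.2, -0.3]]
top -0.038 h56/67/49 [[194.5, 219.7], [193.2, 219.1], [195.3, 220.1]]
top 0 h56/67/49 [[207.5, 218.3], [206.3, 217.7], [208.3, 218.7]]
top 0.038 h56/67/49 [[220.6, 216.9], [219.5, 216.3], [221.3, 217.3]]
side -0.038 h56/67/49 [[306.9, 276.7], [306.9, 273.3], [306.8, 278.8]]
side 0 h56/67/49 [[308.4, 268.7], [308.4, 265.4], [308.3, 270.8]]
side 0.038 h56/67/49 [[309.7, 261.2], [309.8, 258.0], [309.7, 263.2]]
[ 0.6055 -0.0086 -1.6842  0.0001] -96.49469544451067
[[-0.2, -0.9], [-0.9, 0.0], [0.3, -0.3], [-0.0, 0.6], [1.3, 0.7], [-0.7, -0.7], [1.0, -1.4], [-1.0, 1.1], [0.6, 1.4], [-0.2, -0.0]]
pad top/side [[328.3449 229.4876]] [[338.6776 212.7939]]
('top', [193.85714285714286, 219.28571428571428]) ('top', [207.71428571428572, 218.42857142857144]) ('top', [219.85714285714286, 216.42857142857144]) ('top', [327.55555555555554, 229.59259259259258]) ('side', [310.27777777777777, 258.94444444444446]) ('side', [306.94444444444446, 272.94444444444446])
```

```bash
cat > k.py <<'E'
from h import *
np.set_printoptions(precision=4,suppress=True)
def plan(target,heading,verbose=True):
    s=bot.read_state(); R=np.array(s["tcp_rot"]);p=np.array(s["position"])
    d=R.T@(np.array(target)-p)*1000
    h=np.degrees(np.arctan2(R[1,0],R[0,0])); turn=(h-heading+180)%360-180
    print("t",s["time_s"],"pos",p,"head",round(h,2),"tilt",R[:,2],"F",s["force"],"M",s["moment"],"op",s["opening"])
    print("shift tool mm now",d,"turn rad",np.radians(turn)); 
    a=-np.radians(turn)/1
    # shift in frame of target heading
    hd=np.radians(heading); X=np.array([np.cos(hd),np.sin(hd)]);Y=np.array([np.sin(hd),-np.cos(hd)]);w=(np.array(target)-p)[:2]*1000
    print("in target-heading frame", X@w,Y@w,d[2])
LO=np.array([.6055,-.0086]);LA=np.radians(-96.49)
def lif(x,y,z): 
    c,s=np.cos(LA),np.sin(LA); return [LO[0]+c*x-s*y,LO[1]+s*x+c*y,z]
E
python3 - <<'E'
import pickle
from k import *
C=pickle.load(open("C0.pkl","rb"))
for n,xy in dict(dome=(194,177),dome_side_bottom=(257,290)).items():
    print(n,[atz(C["side" if "side" in n else "top"],xy,z) for z in(0,.05)])
print("amber",atz(C["top"],(105,243),.1),"instr right edge",atz(C["top"],(163,200),.05))
plan([.52,.354,.15],4.65); print(lif(-.128,0,.0))
E
```

```text
dome [array([0.6587, 0.4174, 0.    ]), array([0.6455, 0.3999, 0.05  ])]
dome_side_bottom [array([0.6551, 0.4085, 0.    ]), array([0.6345, 0.4705, 0.05  ])]
amber [0.4515 0.6225 0.1   ] instr right edge [0.5786 0.4887 0.05  ]
t 1.5 pos [0.2627 0.5671 0.2225] head 65.15 tilt [-0. -0. -1.] F [ 0.29   -0.0032 -0.394 ] M [-0.012   0.0319 -0.0103] op 1.0003085146290056
shift tool mm now [-85.1867 323.0698  72.5384] turn rad 1.0558503671370467
in target-heading frame 239.21826923030596 233.2497421058858 72.53844347343325
[np.float64(0.6199678145334063), np.float64(0.11857972457364013), 0.0]
```

send_rows(motion=[[[-8,32,0],0.12],[[-5,33,0],0.12],[[-1,33,0],0.12],[[3,33,0],0.12],[[7,33,0],0.12]], gripper=0)

```text
time_s: 1.92
position: [0.3873, 0.4614, 0.2224]
tcp_rot: [[0.866, 0.501, -0.001], [0.501, -0.866, 0.004], [0.001, -0.004, -1.0]]
force: [1.7, -0.5, -0.4]
opening: 0.999
```

send_rows(motion=[[[11,31,6],0.12],[[15,30,6],0.12],[[18,29,6],0.12],[[21,27,6],0.1],[[22,25,6],0.0]])

```text
time_s: 2.33
position: [0.5179, 0.3432, 0.1934]
tcp_rot: [[0.999, 0.039, 0.005], [0.039, -0.999, 0.008], [0.005, -0.008, -1.0]]
force: [0.6, 0.4, -0.2]
opening: 0.998
```

```bash
python3 -c "
from k import *
plan([.52,.354,.021],4.65)"
```

```text
t 2.3333 pos [0.5179 0.3432 0.1934] head 2.24 tilt [ 0.0046  0.0077 -1.    ] F [ 0.5962  0.3622 -0.1687] M [-0.043  -0.0028  0.0087] op 0.9978800382217342
shift tool mm now [  1.6656  -9.3997 172.5068] turn rad -0.04211594799904254
in target-heading frame 2.9555789908993306 -10.588349917781343 172.50682168620457
```

send_rows(motion=[[[3,-5,20],-0.04],[[0,-5,20],0],[[0,0,25],0],[[0,0,20],0],[[0,0,0],0]])

```text
time_s: 2.75
position: [0.5322, 0.3464, 0.1065]
tcp_rot: [[0.998, 0.067, 0.014], [0.067, -0.998, 0.008], [0.014, -0.007, -1.0]]
force: [0.4, 0.2, -0.3]
opening: 1.0
```

Run:
```python
from k import *
plan([.52,.354,.021],4.65)
for n in("top","side"):
    c=capture(n); im=c["image"]; p=proj(c,[.52,.354,.056])[0]; x,y=int(p[0]),int(p[1])
    cv2.imwrite(f"pics/{n}1.png",cv2.resize(im[y-60:y+50,x-70:x+70],None,fx=5,fy=5,interpolation=cv2.INTER_CUBIC)); print(n,p)
```

```text
t 2.75 pos [0.5322 0.3464 0.1065] head 3.83 tilt [ 0.0139  0.0083 -0.9999] F [ 0.3666  0.2275 -0.2827] M [-0.1176  0.1138  0.0005] op 1.0002199637941012
shift tool mm now [-12.9401  -7.7648  85.3807] turn rad -0.014259443203733494
in target-heading frame -11.587948267785881 -8.555776005378544 85.38073236211396
top [207.3922 218.236 ]
side [308.3698 268.3321]
```

View pics/side1.png

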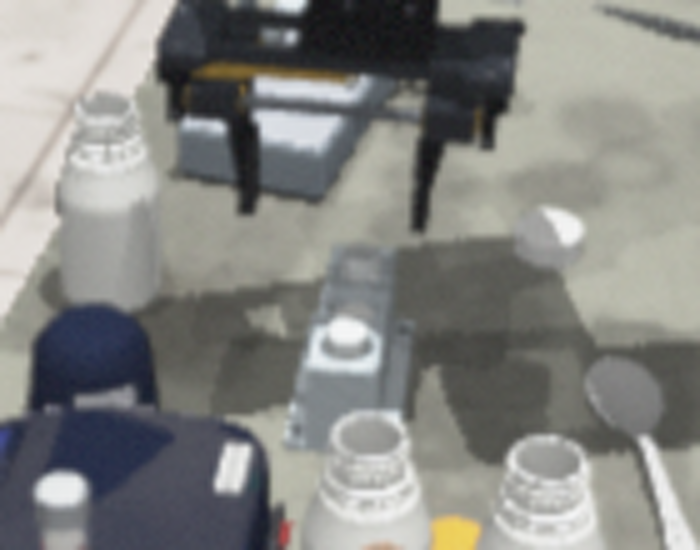

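View pics/top1.png

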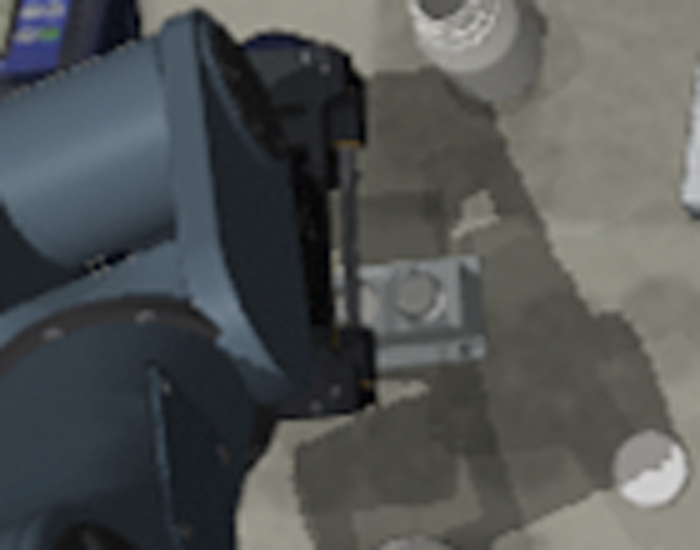

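send_rows(motion=[[[-5,-4,0],0],[[-5,-4,0],-0.015],[[-2,0,0],0],[[0,0,0],0],[[0,0,0],0]])

```text
time_s: 3.27
position: [0.5225, 0.3581, 0.1163]
tcp_rot: [[0.996, 0.086, 0.029], [0.086, -0.996, 0.015], [0.03, -0.013, -0.999]]
force: [0.2, -0.8, -0.6]
opening: 1.005
```

```bash
python3 -c "
from k import *
plan([.52,.354,.021],4.65)"
```

```text
t 3.2667 pos [0.5225 0.3581 0.1163] head 4.92 tilt [ 0.0285  0.0152 -0.9995] F [ 0.1641 -0.7853 -0.5585] M [-0.1103  0.0146 -0.0106] op 1.0053670615995263
shift tool mm now [-5.6994  5.0961 95.0863] turn rad 0.004657282146779532
in target-heading frame -2.85278811154203 3.9029163314858217 95.08634475641286
```

send_rows(motion=[[[0,0,0],0],[[0,0,0],0],[[0,0,0],0],[[0,0,0],0],[[0,0,0],0]])

```text
time_s: 3.68
position: [0.5233, 0.3588, 0.1183]
tcp_rot: [[0.996, 0.087, 0.032], [0.086, -0.996, 0.017], [0.033, -0.014, -0.999]]
force: [-0.3, 0.0, -0.6]
opening: 1.0
```

send_rows(motion=[[[0,0,-20],0],[[0,0,-20],0],[[0,0,0],0],[[0,0,0],0],[[0,0,0],0]])

```text
time_s: 4.1
position: [0.5215, 0.3571, 0.1572]
tcp_rot: [[0.996, 0.086, 0.028], [0.085, -0.996, 0.015], [0.03, -0.012, -0.999]]
force: [-1.0, 0.1, -1.2]
opening: 1.002
```

send_rows(motion=[[[0,0,8],0],[[0,0,8],0],[[0,0,8],0],[[0,0,8],0],[[0,0,8],0]])

```text
time_s: 4.52
position: [0.5216, 0.357, 0.111]
tcp_rot: [[0.996, 0.085, 0.025], [0.085, -0.996, 0.013], [0.026, -0.011, -1.0]]
force: [0.1, -0.6, -0.4]
opening: 1.0
```

send_rows(motion=[[[0,0,8],0],[[0,0,6],0],[[0,0,4],0],[[0,0,2],0],[[0,0,1],0]])

```text
time_s: 4.93
position: [0.5196, 0.3561, 0.0826]
tcp_rot: [[0.996, 0.085, 0.017], [0.085, -0.996, 0.01], [0.018, -0.008, -1.0]]
force: [-0.8, 0.1, 0.7]
opening: 1.002
```

send_rows(motion=[[[0,1,8],0],[[0,1,8],0],[[0,0,8],0],[[0,0,8],0],[[0,0,8],0]])

```text
time_s: 5.35
position: [0.5227, 0.3553, 0.0418]
tcp_rot: [[0.996, 0.085, 0.023], [0.085, -0.996, 0.012], [0.024, -0.01, -1.0]]
force: [-0.3, -0.3, -0.4]
opening: 1.002
```

send_rows(motion=[[[0,0,7],0],[[0,0,6],0],[[0,0,4],0],[[0,0,2],0],[[0,0,1],0]])

```text
time_s: 5.77
position: [0.5219, 0.3549, 0.0167]
tcp_rot: [[0.996, 0.085, 0.019], [0.085, -0.996, 0.011], [0.02, -0.009, -1.0]]
force: [-0.4, 0.2, 0.2]
opening: 0.997
```

```bash
python3 -c "
from k import *
plan([.52,.354,.021],4.65)"
```

```text
t 5.7667 pos [0.5219 0.3549 0.0167] head 4.87 tilt [ 0.0192  0.0106 -0.9998] F [-0.4004  0.2216  0.1589] M [-0.0516  0.0589 -0.0769] op 0.9974318669286163
shift tool mm now [-1.8328  0.6771 -4.3633] turn rad 0.0038913607141593714
in target-heading frame -1.9169342174771082 0.7236715434226598 -4.363346127701766
```

send_rows(motion=[[[-1,0,-3],0],[[-1,0,-2],0],[[0,0,0],0],[[0,0,0],0],[[0,0,0],0]])

```text
time_s: 6.18
position: [0.5202, 0.3551, 0.0232]
tcp_rot: [[0.996, 0.085, 0.021], [0.085, -0.996, 0.012], [0.022, -0.01, -1.0]]
force: [-0.4, 0.3, -0.7]
opening: 1.0
```

send_rows(motion=[[[0,0,0],0],[[0,0,0],0],[[0,0,0],0],[[0,0,0],0],[[0,0,0],0]], gripper=1)

```text
time_s: 6.6
position: [0.5208, 0.3554, 0.0242]
tcp_rot: [[0.996, 0.085, 0.023], [0.085, -0.996, 0.012], [0.024, -0.01, -1.0]]
force: [-1.1, -0.8, -0.5]
opening: 0.708
```

send_rows(motion=[[[0,0,0],0],[[0,0,0],0],[[0,0,0],0],[[0,0,0],0],[[0,0,0],0]])

```text
time_s: 7.02
position: [0.5199, 0.3552, 0.0241]
tcp_rot: [[0.996, 0.085, 0.021], [0.085, -0.996, 0.012], [0.022, -0.01, -1.0]]
force: [-0.1, -0.6, -0.3]
opening: 0.433
```

send_rows(motion=[[[0,0,0],0],[[0,0,0],0],[[0,0,-3],0],[[0,0,-6],0],[[0,0,-8],0]])

```text
time_s: 7.43
position: [0.5175, 0.3538, 0.0389]
tcp_rot: [[0.996, 0.085, 0.015], [0.085, -0.996, 0.009], [0.016, -0.008, -1.0]]
force: [-0.3, 0.1, -3.9]
opening: 0.434
```

send_rows(motion=[[[0,0,-12],0],[[0,0,-12],0],[[0,0,-12],0],[[0,0,-12],0],[[0,0,-10],0]])

```text
time_s: 7.85
position: [0.5157, 0.3528, 0.1026]
tcp_rot: [[0.996, 0.085, 0.014], [0.085, -0.996, 0.008], [0.015, -0.007, -1.0]]
force: [0.3, -0.2, -2.2]
opening: 0.432
```

Run:
```python
from k import *
t=lif(-.128,0,.11);plan(t,-6.49)
for n in("top","side"):
    c=capture(n); im=c["image"]; p=proj(c,[.52,.354,.09])[0]; x,y=int(p[0]),int(p[1])
    cv2.imwrite(f"pics/{n}2.png",cv2.resize(im[y-60:y+50,x-70:x+70],None,fx=5,fy=5,interpolation=cv2.INTER_CUBIC)); print(n,p)
```

```text
t 7.85 pos [0.5157 0.3528 0.1026] head 4.89 tilt [ 0.0141  0.0083 -0.9999] F [ 0.2596 -0.1906 -2.2454] M [-0.1105  0.0459 -0.037 ] op 0.43220211073966225
shift tool mm now [ 84.0232 242.2244  -7.8929] turn rad 0.19854568432735512
in target-heading frame 130.06092061812825 220.96135877947106 -7.892889962283428
top [203.6708 216.407 ]
side [308.6297 258.1551]
```

View pics/side2.png

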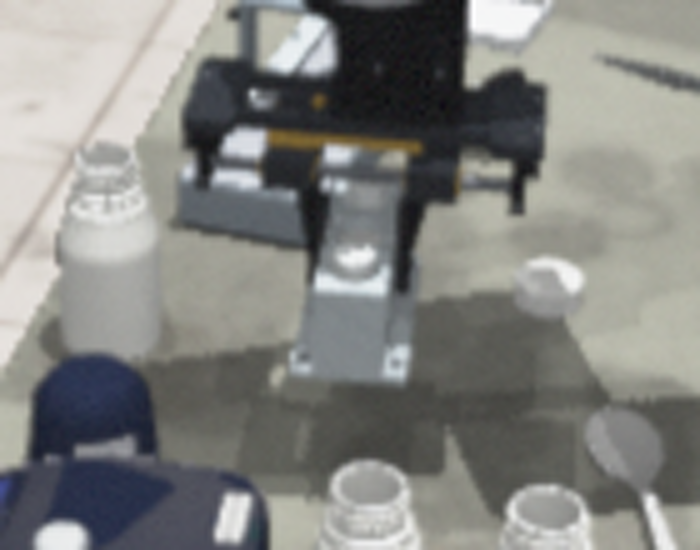

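send_rows(motion=[[[2,5,0],0],[[3,8,0],0.02],[[5,12,0],0.02],[[6,14,0],0.02],[[7,15,0],0.02]])

```text
time_s: 8.37
position: [0.5419, 0.2988, 0.1027]
tcp_rot: [[1.0, 0.004, 0.015], [0.003, -1.0, 0.01], [0.016, -0.009, -1.0]]
force: [0.2, -0.6, -2.8]
opening: 0.434
```

send_rows(motion=[[[7,15,0],0.02],[[8,15,0],0.02],[[8,14,0],0.02],[[8,14,0],0.02],[[8,14,0],0.02]])

```text
time_s: 8.78
position: [0.5791, 0.2142, 0.0979]
tcp_rot: [[0.994, -0.11, 0.007], [-0.11, -0.994, 0.006], [0.007, -0.006, -1.0]]
force: [-0.5, -0.5, -3.5]
opening: 0.436
```

Run:
```python
from k import *
t=lif(-.128,0,.11);plan(t,-6.49)
```

```text
t 8.7833 pos [0.5791 0.2142 0.0979] head -6.32 tilt [ 0.0074  0.0055 -1.    ] F [-0.4934 -0.5177 -3.5103] M [-0.0926  0.0301 -0.0017] op 0.43562925751870996
shift tool mm now [ 51.254   90.4895 -12.3493] turn rad 0.002978197986363632
in target-heading frame 51.44265505195669 90.41292359331469 -12.349313127247976
```

send_rows(motion=[[[7,12,-2],0],[[7,12,-2],0],[[7,12,-2],0],[[6,11,-1],0],[[6,10,-1],0]])

```text
time_s: 9.2
position: [0.6058, 0.1415, 0.1008]
tcp_rot: [[0.993, -0.122, -0.002], [-0.122, -0.993, 0.002], [-0.002, -0.002, -1.0]]
force: [0.2, -0.5, -4.1]
opening: 0.434
```

send_rows(motion=[[[5,9,0],0],[[4,7,0],0],[[3,5,0],0],[[2,3,0],0],[[0,0,0],0]])

```text
time_s: 9.62
position: [0.618, 0.1107, 0.0993]
tcp_rot: [[0.992, -0.129, -0.004], [-0.129, -0.992, 0.005], [-0.005, -0.004, -1.0]]
force: [-0.4, 2.0, -3.5]
opening: 0.434
```

Run:
```python
from k import *
t=lif(-.128,0,.07);plan(t,-6.49)
for n in("top","side"):
    c=capture(n); im=c["image"]; p=proj(c,lif(-.09,0,.07))[0]; x,y=int(p[0]),int(p[1])
    cv2.imwrite(f"pics/{n}3.png",cv2.resize(im[y-60:y+50,x-70:x+70],None,fx=5,fy=5,interpolation=cv2.INTER_CUBIC)); print(n,p)
```

```text
t 9.6167 pos [0.618  0.1107 0.0993] head -7.39 tilt [-0.004   0.0048 -1.    ] F [-0.3861  2.0208 -3.5047] M [ 0.2113 -0.0101  0.0393] op 0.43440088674864225
shift tool mm now [ 1.0266 -7.9697 29.3002] turn rad -0.015670211746833584
in target-heading frame 1.0205378778295373 -8.079491821144023 29.300241576777537
top [301.1914 182.1016]
side [295.901  216.3246]
```

View pics/side3.png

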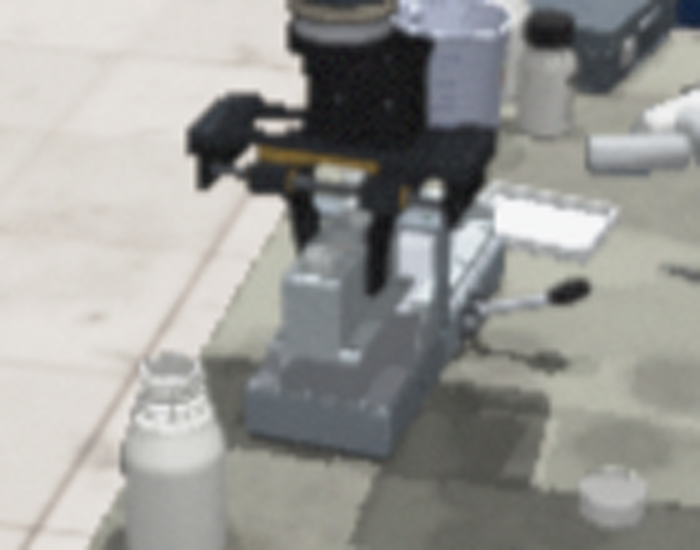

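View pics/top3.png

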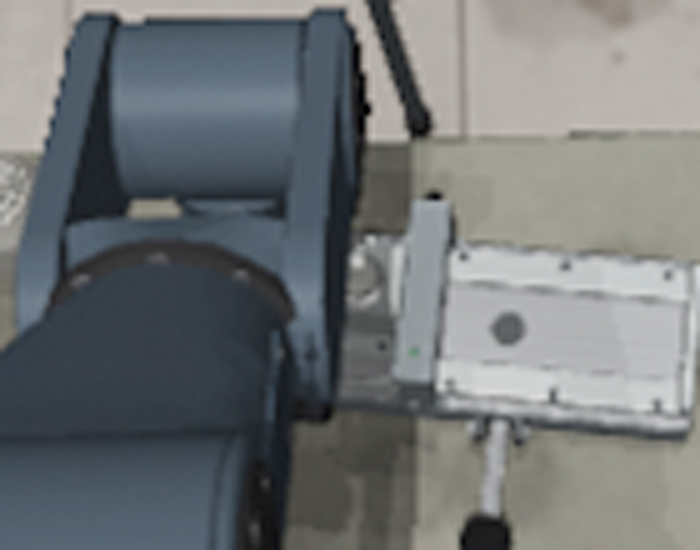

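send_rows(motion=[[[1,-4,0],-0.01],[[0,-4,0],-0.005],[[0,-2,0],0],[[0,0,0],0],[[0,0,0],0]])

```text
time_s: 10.13
position: [0.6197, 0.1233, 0.0996]
tcp_rot: [[0.994, -0.106, -0.004], [-0.106, -0.994, 0.002], [-0.004, -0.001, -1.0]]
force: [-0.1, -0.5, -3.5]
opening: 0.433
```

Run:
```python
from k import *
t=lif(-.130,0,.0665);plan(t,-6.49)
```

```text
t 10.1333 pos [0.6197 0.1233 0.0996] head -6.08 tilt [-0.0036  0.0018 -1.    ] F [-0.057  -0.5426 -3.4999] M [-0.0058  0.0932 -0.0064] op 0.4331272703311162
shift tool mm now [ 0.9392  2.6754 33.0785] turn rad 0.007114204282347141
in target-heading frame 0.8318529300904135 2.624497740839904 33.07848440870676
```

send_rows(motion=[[[0,1,4],0.005],[[1,1,7],0],[[0,0,7],0],[[0,0,5],0],[[0,0,3],0]])

```text
time_s: 10.55
position: [0.6208, 0.1212, 0.0717]
tcp_rot: [[0.994, -0.111, -0.002], [-0.111, -0.994, 0.001], [-0.002, -0.001, -1.0]]
force: [-0.7, -0.4, -3.8]
opening: 0.435
```

Run:
```python
from k import *
t=lif(-.130,0,.0665);plan(t,-6.49)
for n in("top","side"):
    c=capture(n); im=c["image"]; p=proj(c,lif(-.09,0,.07))[0]; x,y=int(p[0]),int(p[1])
    cv2.imwrite(f"pics/{n}4.png",cv2.resize(im[y-40:y+40,x-50:x+50],None,fx=7,fy=7,interpolation=cv2.INTER_CUBIC)); print(n,p)
```

```text
t 10.55 pos [0.6208 0.1212 0.0717] head -6.35 tilt [-0.0021  0.0013 -1.    ] F [-0.7238 -0.4149 -3.7745] M [-0.1311  0.0875  0.0429] op 0.4347167884318144
shift tool mm now [-0.491   0.7262  5.2416] turn rad 0.002453246432928095
in target-heading frame -0.5010071959480399 0.7218521569208601 5.241643430733557
top [301.1914 182.1016]
side [295.901  216.3246]
```

View pics/side4.png

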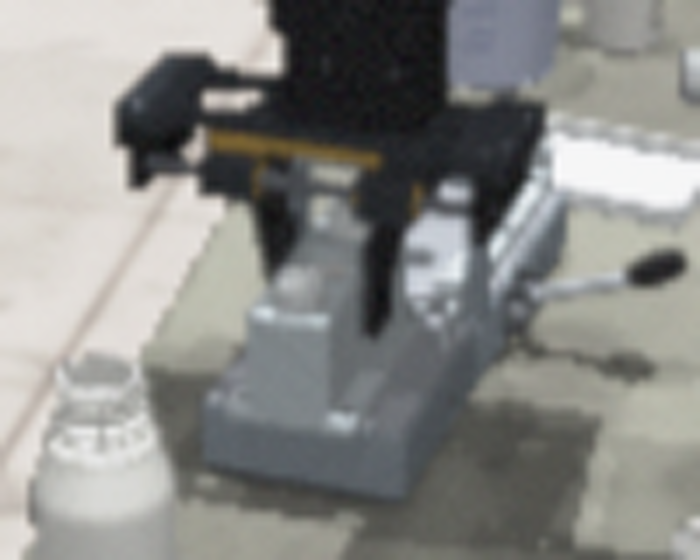

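View pics/top4.png

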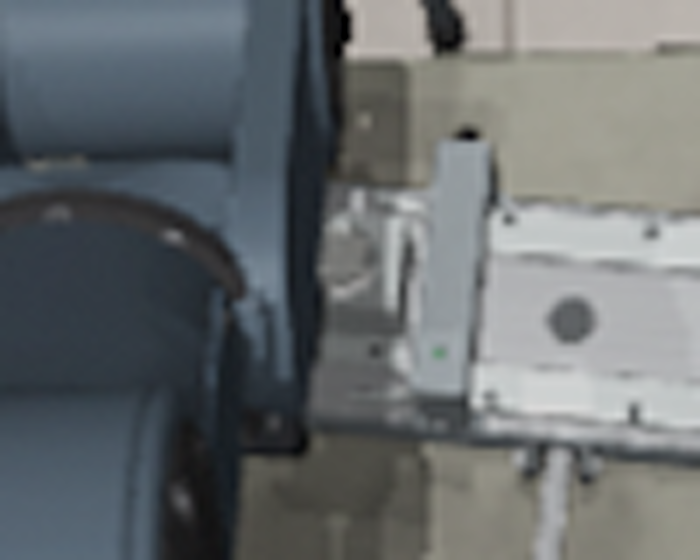

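```bash
cat > ov.py <<'E'
from k import *
def overlay(n,rc,z,ctr,out,s=7,w=50,h=40):
    """rc: rack centre in lifter x,y(m); yaw rel deg; z underside"""
    c=capture(n); p=proj(c,ctr)[0]; x0,y0=int(p[0])-w,int(p[1])-h
    im=cv2.resize(c["image"][y0:y0+2*h,x0:x0+2*w],None,fx=s,fy=s,interpolation=cv2.INTER_CUBIC)
    def L(A,B,col):
        q=(proj(c,[A,B])-[x0,y0]+.5)*s
        cv2.line(im,*[tuple(int(v) for v in a) for a in q],col,1,cv2.LINE_AA)
    def box(hx,hy,z0,z1,col,cx=0,cy=0):
        P=[[lif(cx+a*hx,cy+b*hy,zz) for a,b in((-1,-1),(1,-1),(1,1),(-1,1))] for zz in(z0,z1)]
        for i in range(4):
            L(P[0][i],P[0][(i+1)%4],col);L(P[1][i],P[1][(i+1)%4],col);L(P[0][i],P[1][i],col)
    if rc is not None:
        box(.061,.031,z,z+.005,(0,0,255),*rc); box(.061,.019,z+.005,z+.056,(0,255,255),*rc)
    box(.142,.052,0,.042,(0,255,0),-.03,0)
    box(.011,.044,.114,.121,(255,0,255),-.047,0)
    cv2.imwrite(out,im)
E
python3 - <<'E'
from ov import *
for n in("top","side"): overlay(n,(-.1297,0.0005),.047,lif(-.09,0,.07),f"pics/{n}5.png")
E
```

```text
(no output)
```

View pics/side5.png

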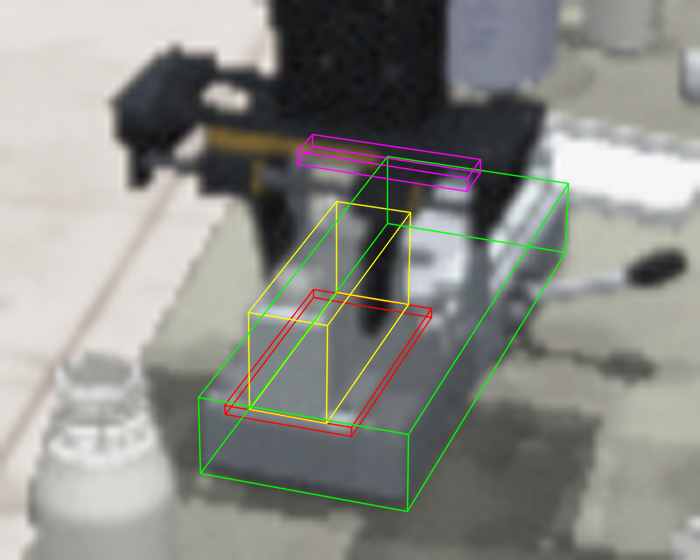

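View pics/top5.png

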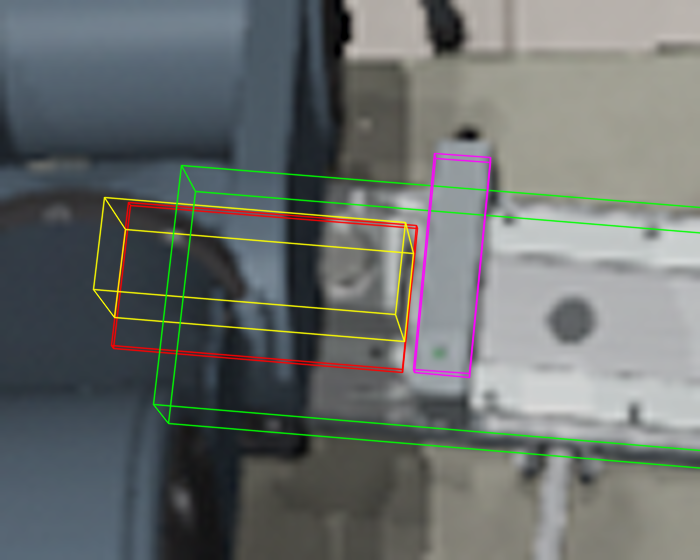

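send_rows(motion=[[[0,0,1],0],[[0,0,1],0],[[0,0,1],0],[[0,0,1],0],[[0,0,1],0]])

```text
time_s: 11.17
position: [0.6226, 0.1213, 0.0689]
tcp_rot: [[0.994, -0.111, 0.002], [-0.111, -0.994, 0.001], [0.002, -0.002, -1.0]]
force: [-0.5, 0.4, -3.1]
opening: 0.435
```

send_rows(motion=[[[-1,0,2],0],[[-1,0,2],0],[[0,0,2],0],[[0,0,0],0],[[0,0,0],0]])

```text
time_s: 11.58
position: [0.6217, 0.1214, 0.0669]
tcp_rot: [[0.994, -0.11, 0.007], [-0.11, -0.994, 0.001], [0.006, -0.002, -1.0]]
force: [-0.5, 0.3, -3.3]
opening: 0.434
```

send_rows(motion=[[[0,0,2],0],[[0,0,2],0],[[0,0,2],0],[[0,0,0],0],[[0,0,0],0]])

```text
time_s: 12.0
position: [0.622, 0.1215, 0.0663]
tcp_rot: [[0.994, -0.11, 0.008], [-0.11, -0.994, 0.001], [0.008, -0.002, -1.0]]
force: [0.3, 0.4, -4.0]
opening: 0.436
```

send_rows(motion=[[[-1,0,4],0],[[0,0,4],0],[[0,0,2],0],[[0,0,0],0],[[0,0,0],0]])

```text
time_s: 12.42
position: [0.6223, 0.1215, 0.0657]
tcp_rot: [[0.994, -0.109, 0.011], [-0.109, -0.994, 0.0], [0.011, -0.001, -1.0]]
force: [0.1, -0.7, -3.3]
opening: 0.435
```

send_rows(motion=[[[-1,0,1.5],0],[[-1,0,1.5],0],[[0,0,1.5],0],[[0,0,1.5],0],[[0,0,1.5],0]])

```text
time_s: 12.83
position: [0.6224, 0.1215, 0.0656]
tcp_rot: [[0.994, -0.109, 0.014], [-0.109, -0.994, -0.0], [0.013, -0.001, -1.0]]
force: [-2.7, 0.1, 12.3]
opening: 0.432
```

send_rows(motion=[[[0,0,-1],0],[[0,0,0],0],[[0,0,0],0],[[0,0,0],0],[[0,0,0],0]], gripper=0.35)

```text
time_s: 13.25
position: [0.6237, 0.1215, 0.0654]
tcp_rot: [[0.994, -0.109, 0.015], [-0.109, -0.994, -0.0], [0.015, -0.002, -1.0]]
force: [0.3, -0.1, -0.0]
opening: 0.632
```

Run:
```python
from ov import *
plan(lif(-.165,0,.066),-6.49)
s=bot.read_state()["position"]; c,si=np.cos(LA),np.sin(LA); d=s[:2]-LO; print("tcp in lifter",c*d[0]+si*d[1],-si*d[0]+c*d[1])
for n in("top","side"): overlay(n,(-.130,0.001),.042,lif(-.09,0,.07),f"pics/{n}6.png")
```

```text
t 13.25 pos [0.6237 0.1215 0.0654] head -6.28 tilt [ 0.0154 -0.0001 -0.9999] F [ 0.2903 -0.1051 -0.0073] M [-0.0526  0.0706  0.0251] op 0.6319832512229298
shift tool mm now [ -3.2106 -33.7228  -0.5522] turn rad 0.0036002450154461164
in target-heading frame -3.340839799024187 -33.71008872591692 -0.5522112168151855
tcp in lifter -0.1312899112740831 0.003340839799024142
```

View pics/side6.png

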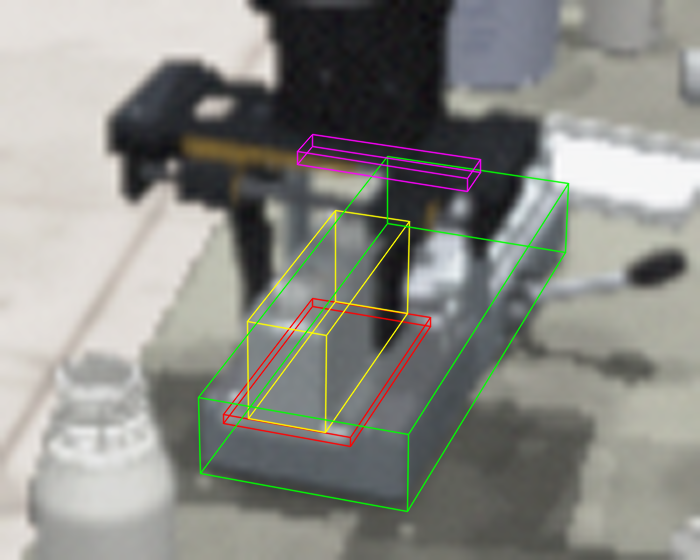

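send_rows(motion=[[[-1,-4,0],0],[[-1,-8,0],0],[[0,-8,0],0],[[0,-6,0],0],[[0,-4,0],0]])

```text
time_s: 13.77
position: [0.6246, 0.1538, 0.0647]
tcp_rot: [[0.994, -0.111, 0.014], [-0.111, -0.994, 0.0], [0.014, -0.002, -1.0]]
force: [0.1, -0.1, 0.2]
opening: 0.652
```

send_rows(motion=[[[0,-2,-1],0],[[0,0,-1],0],[[0,0,0],0],[[0,0,0],0],[[0,0,0],0]])

```text
time_s: 14.18
position: [0.6248, 0.1584, 0.0671]
tcp_rot: [[0.994, -0.108, 0.015], [-0.108, -0.994, 0.0], [0.015, -0.002, -1.0]]
force: [-0.2, 0.4, -0.7]
opening: 0.649
```

```bash
cat >> k.py <<'E'
def where():
    s=bot.read_state(); c,si=np.cos(LA),np.sin(LA); d=s["position"][:2]-LO; R=s["tcp_rot"]
    print("t",round(s["time_s"],2),"lifter mm",np.round(1000*np.array([c*d[0]+si*d[1],-si*d[0]+c*d[1],s["position"][2]]),1),"head",round(float(np.degrees(np.arctan2(R[1,0],R[0,0]))),2),"tz",np.round(R[:2,2],4),"F",np.round(s["force"],1),"M",np.round(s["moment"],2),"op",round(float(s["opening"]),3))
E
python3 -c "
from k import *
where()"
```

```text
t 14.18 lifter mm [-168.1    0.3   67.1] head -6.17 tz [0.0147 0.0001] F [-0.2  0.4 -0.7] M [-0.14  0.1  -0.02] op 0.649
```

send_rows(motion=[[[0,0,0],0],[[0,0,0],0],[[0,0,0],0],[[0,0,0],0],[[0,0,0],0]], gripper=1)

```text
time_s: 14.6
position: [0.6253, 0.1574, 0.0672]
tcp_rot: [[0.994, -0.109, 0.015], [-0.109, -0.994, 0.0], [0.015, -0.002, -1.0]]
force: [0.2, 0.4, 0.5]
opening: 0.433
```

send_rows(motion=[[[0,0,0],0],[[0,2,0],0],[[0,4,0],0],[[0,6,0],0],[[0,7,0],0]])

```text
time_s: 15.02
position: [0.6232, 0.1402, 0.0673]
tcp_rot: [[0.994, -0.109, 0.016], [-0.109, -0.994, 0.004], [0.016, -0.005, -1.0]]
force: [-0.3, 3.4, 1.4]
opening: 0.434
```

```bash
python3 -c "
from k import *
where()"
```

```text
t 15.02 lifter mm [-149.9    0.8   67.3] head -6.27 tz [0.0162 0.0037] F [-0.3  3.4  1.4] M [ 0.56  0.27 -0.1 ] op 0.434
```

Sliding with about 3 N drag. Continue into the mouth, watching forces.

send_rows(motion=[[[0,6,0],0],[[0,6,0],0],[[0,6,0],0],[[0,5,0],0],[[0,4,0],0]])

```text
time_s: 15.43
position: [0.6178, 0.1114, 0.0674]
tcp_rot: [[0.994, -0.111, 0.013], [-0.111, -0.994, 0.007], [0.012, -0.008, -1.0]]
force: [0.2, 2.7, 0.7]
opening: 0.437
```

Run:
```python
from ov import *
where()
for n in("top","side"): overlay(n,(-.085,0.000),.042,lif(-.05,0,.07),f"pics/{n}7.png")
```

```text
t 15.43 lifter mm [-120.6   -1.3   67.4] head -6.39 tz [0.0128 0.0067] F [0.2 2.7 0.7] M [ 0.21  0.09 -0.01] op 0.437
```

View pics/top7.png

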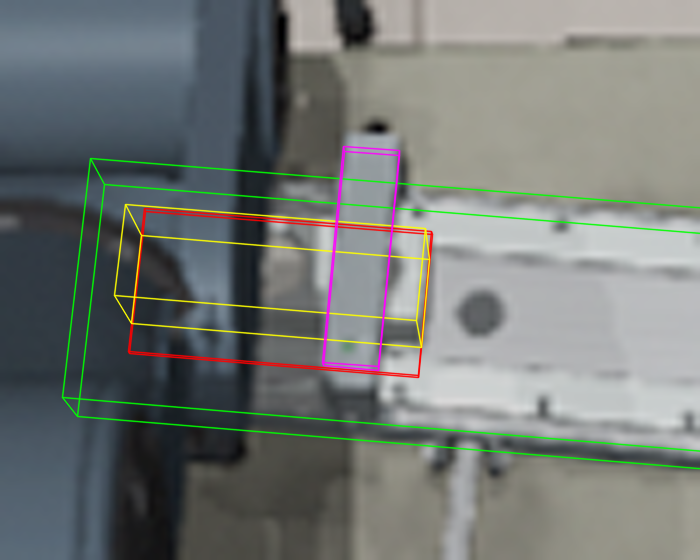

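View pics/side7.png

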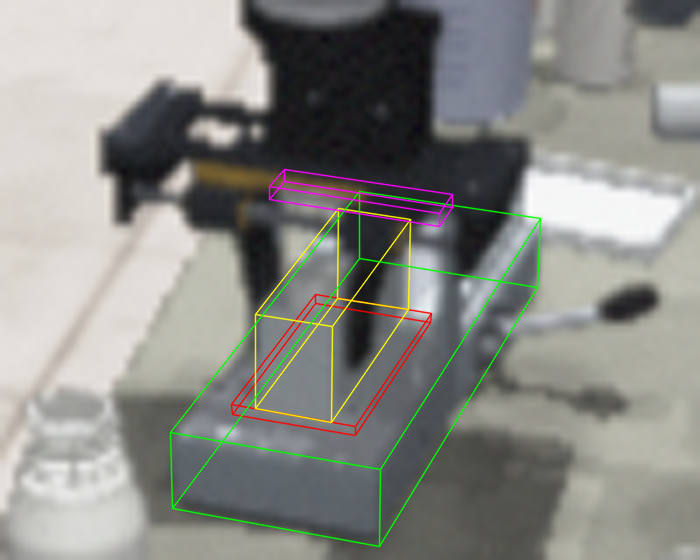

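send_rows(motion=[[[0,5,0],0],[[0,6,0],0],[[0,6,0],0],[[0,5,0],0],[[0,4,0],0]])

```text
time_s: 15.95
position: [0.6144, 0.0843, 0.0673]
tcp_rot: [[0.994, -0.111, 0.012], [-0.111, -0.994, 0.008], [0.011, -0.009, -1.0]]
force: [-0.2, 3.0, 0.8]
opening: 0.434
```

Run:
```python
from ov import *
where()
```

```text
t 15.95 lifter mm [-93.4  -1.6  67.3] head -6.38 tz [0.0123 0.0077] F [-0.2  3.   0.8] M [ 0.31  0.09 -0.  ] op 0.434
```

send_rows(motion=[[[0,4,0],0],[[0,4,0],0],[[0,2,0],0],[[0,0,0],0],[[0,0,0],0]])

```text
time_s: 16.37
position: [0.613, 0.0723, 0.0673]
tcp_rot: [[0.994, -0.113, 0.012], [-0.113, -0.994, 0.008], [0.011, -0.009, -1.0]]
force: [-0.2, 4.6, 0.9]
opening: 0.434
```

Run:
```python
from ov import *
where()
```

```text
t 16.37 lifter mm [-81.2  -1.7  67.3] head -6.47 tz [0.0121 0.0081] F [-0.2  4.6  0.9] M [ 0.29  0.1  -0.04] op 0.434
```

send_rows(motion=[[[0,0,0],0],[[0,0,0],0],[[0,0,0],0],[[0,0,0],0],[[0,0,-5],0]], gripper=0.35)

```text
time_s: 16.78
position: [0.6128, 0.0699, 0.071]
tcp_rot: [[0.994, -0.111, 0.011], [-0.111, -0.994, 0.004], [0.01, -0.005, -1.0]]
force: [0.2, 1.0, -0.3]
opening: 0.636
```

Run:
```python
from ov import *
where()
```

```text
t 16.78 lifter mm [-78.8  -1.6  71. ] head -6.36 tz [0.0106 0.004 ] F [ 0.2  1.  -0.3] M [-0.14  0.09 -0.02] op 0.636
```

Released; go up to clear arch.

send_rows(motion=[[[0,-1,-12],0],[[0,-1,-16],0],[[0,0,-18],0],[[0,0,-16],0],[[0,0,-10],0]])

```text
time_s: 17.2
position: [0.6112, 0.0713, 0.147]
tcp_rot: [[0.994, -0.111, 0.007], [-0.111, -0.994, 0.003], [0.006, -0.004, -1.0]]
force: [0.0, 0.2, 0.2]
opening: 0.651
```

Run:
```python
from ov import *
where()
for n in("top","side"): overlay(n,(-.044,0.000),.042,lif(-.05,0,.07),f"pics/{n}8.png")
```

```text
t 17.2 lifter mm [-80.   -3.4 147. ] head -6.35 tz [0.0065 0.0033] F [0.  0.2 0.2] M [-0.08  0.05 -0.02] op 0.651
```

View pics/top8.png

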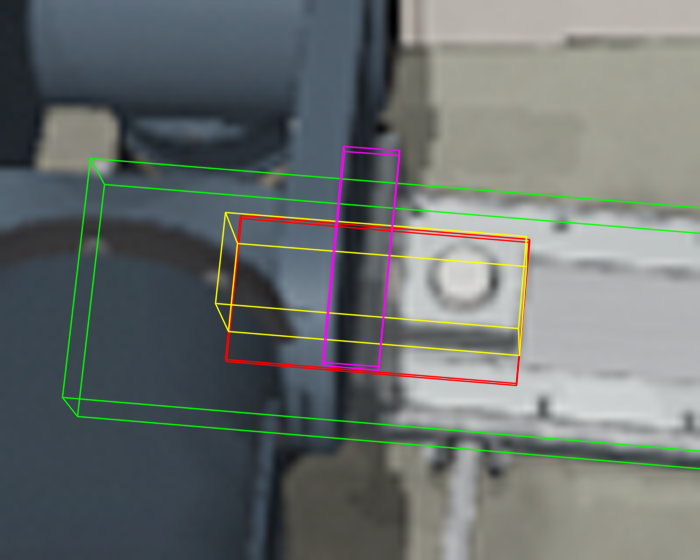

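View pics/side8.png

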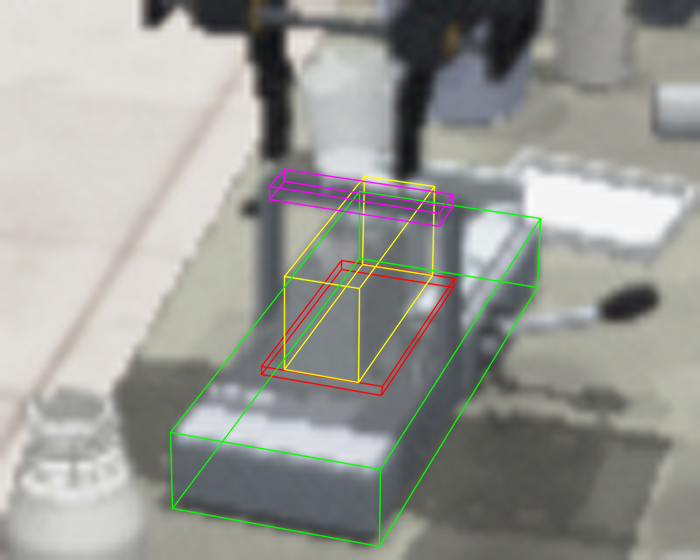

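send_rows(motion=[[[1,6,0],0],[[1,12,0],0],[[0,13,0],0],[[0,12,0],0],[[0,8,0],0]])

```text
time_s: 17.72
position: [0.6062, 0.017, 0.1449]
tcp_rot: [[0.994, -0.108, 0.005], [-0.108, -0.994, 0.003], [0.005, -0.004, -1.0]]
force: [-0.6, 0.5, 0.2]
opening: 0.651
```

send_rows(motion=[[[0,4,0],0],[[0,1,0],0],[[0,0,0],0],[[0,0,0],0],[[0,0,0],0]])

```text
time_s: 18.13
position: [0.6042, 0.0072, 0.1427]
tcp_rot: [[0.993, -0.114, 0.001], [-0.114, -0.993, 0.004], [0.0, -0.004, -1.0]]
force: [0.2, 0.5, 0.4]
opening: 0.653
```

Run:
```python
from ov import *
where()
```

```text
t 18.13 lifter mm [-15.5  -3.1 142.7] head -6.54 tz [0.0007 0.0038] F [0.2 0.5 0.4] M [-0.11  0.07  0.  ] op 0.653
```

send_rows(motion=[[[1,0,6],0],[[1,0,10],0],[[0,0,12],0],[[0,0,12],0],[[0,0,10],0]])

```text
time_s: 18.55
position: [0.6088, 0.0091, 0.0914]
tcp_rot: [[0.994, -0.111, 0.007], [-0.111, -0.994, 0.003], [0.007, -0.004, -1.0]]
force: [-0.6, -0.7, 0.1]
opening: 0.648
```

Run:
```python
from ov import *
where()
```

```text
t 18.55 lifter mm [-18.    1.3  91.4] head -6.37 tz [0.0073 0.0032] F [-0.6 -0.7  0.1] M [-0.1   0.01 -0.  ] op 0.648
```

send_rows(motion=[[[-1,1,8],0],[[-1,1,6],0],[[-1,0,4],0],[[0,0,1],0],[[0,0,0],0]])

```text
time_s: 18.97
position: [0.6031, 0.0087, 0.0662]
tcp_rot: [[0.994, -0.109, 0.0], [-0.109, -0.994, 0.005], [-0.0, -0.005, -1.0]]
force: [0.7, -0.4, 0.4]
opening: 0.647
```

Run:
```python
from ov import *
where()
for n in("top","side"): overlay(n,(-.044,0.000),.042,lif(-.02,0,.07),f"pics/{n}9.png")
```

```text
t 18.97 lifter mm [-16.9  -4.4  66.2] head -6.28 tz [0.0001 0.0046] F [ 0.7 -0.4  0.4] M [-0.1   0.06 -0.02] op 0.647
```

View pics/side9.png

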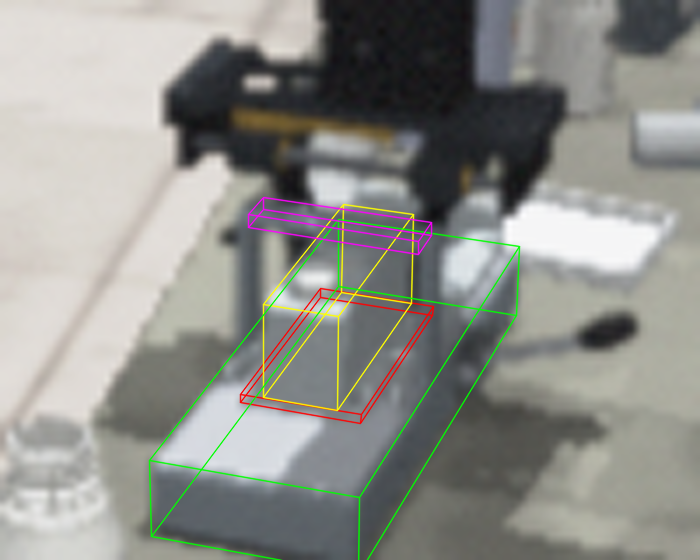

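View pics/top9.png

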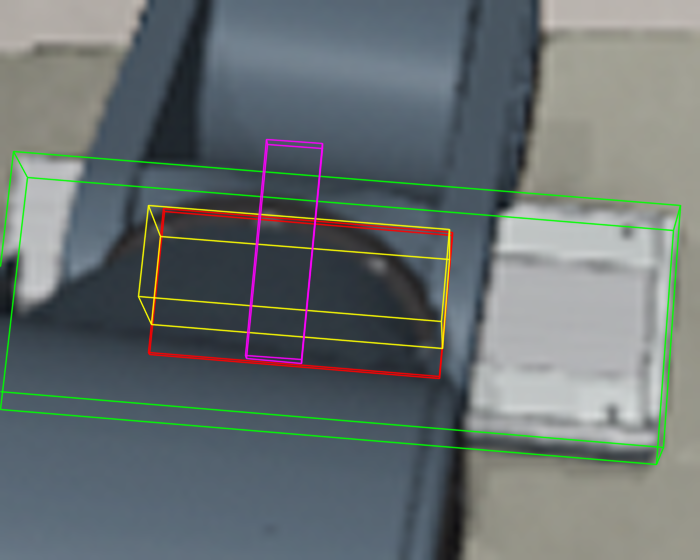

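send_rows(motion=[[[1.5,0,0],0],[[1.5,0,0],0],[[0.5,0,0],0],[[0,0,0],0],[[0,0,0],0]])

```text
time_s: 19.48
position: [0.6093, 0.0078, 0.0692]
tcp_rot: [[0.994, -0.109, 0.006], [-0.109, -0.994, 0.003], [0.006, -0.004, -1.0]]
force: [-0.0, 0.4, 0.3]
opening: 0.651
```

send_rows(motion=[[[0,0,0],0],[[0,0,0],0],[[0,0,0],0],[[0,0,0],0],[[0,0,0],0]], gripper=1)

```text
time_s: 19.9
position: [0.606, 0.0082, 0.0693]
tcp_rot: [[0.994, -0.109, -0.001], [-0.109, -0.994, 0.004], [-0.001, -0.004, -1.0]]
force: [2.2, 0.1, -1.2]
opening: 0.432
```

Run:
```python
from ov import *
where()
```

```text
t 19.9 lifter mm [-16.8  -1.4  69.3] head -6.27 tz [-0.0007  0.0042] F [ 2.2  0.1 -1.2] M [-0.12 -0.2  -0.08] op 0.432
```

Gripped. Slide forward, straight (tool y).

send_rows(motion=[[[0,3,0],0],[[0,5,0],0],[[0,6,0],0],[[0,6,0],0],[[0,6,0],0]])

```text
time_s: 20.32
position: [0.603, -0.0155, 0.0694]
tcp_rot: [[0.994, -0.109, -0.0], [-0.109, -0.994, 0.009], [-0.001, -0.009, -1.0]]
force: [0.1, 4.1, 2.1]
opening: 0.433
```

Run:
```python
from ov import *
where()
```

```text
t 20.32 lifter mm [ 7.1 -1.7 69.4] head -6.27 tz [-0.0001  0.0094] F [0.1 4.1 2.1] M [0.51 0.21 0.01] op 0.433
```

send_rows(motion=[[[0,6,0],0],[[0,6,0],0],[[0,6,0],0],[[0,5,0],0],[[0,4,0],0]])

```text
time_s: 20.73
position: [0.5994, -0.0453, 0.0695]
tcp_rot: [[0.994, -0.111, -0.0], [-0.111, -0.994, 0.011], [-0.002, -0.011, -1.0]]
force: [-0.6, 5.2, 2.1]
opening: 0.43
```

Run:
```python
from ov import *
where()
for n in("top","side"): overlay(n,(.015,0.000),.042,lif(.02,0,.07),f"pics/{n}10.png")
```

```text
t 20.73 lifter mm [37.2 -1.9 69.5] head -6.38 tz [-0.0004  0.011 ] F [-0.6  5.2  2.1] M [0.59 0.12 0.06] op 0.43
```

View pics/top10.png

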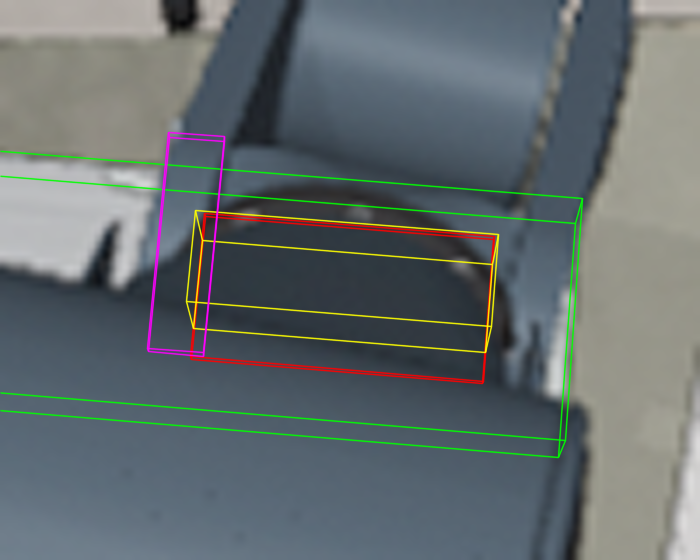

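View pics/side10.png

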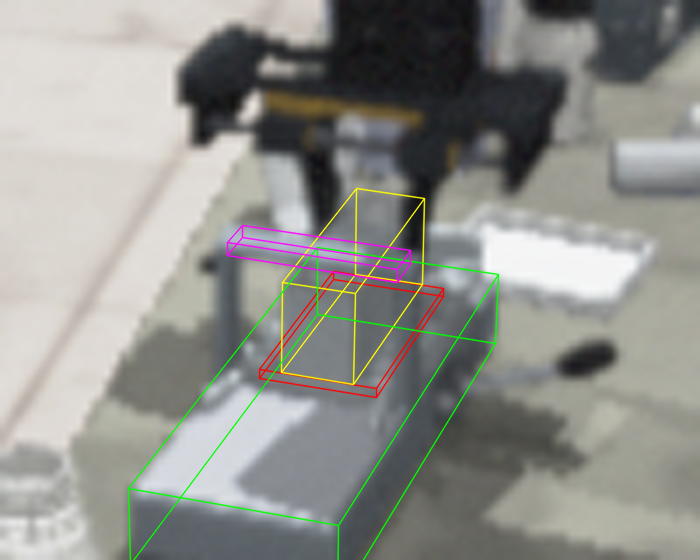

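send_rows(motion=[[[0,5,0],0],[[0,5,0],0],[[0,5,0],0],[[0,4,0],0],[[0,3,0],0]])

```text
time_s: 21.25
position: [0.5966, -0.0673, 0.0695]
tcp_rot: [[0.994, -0.11, -0.001], [-0.11, -0.994, 0.012], [-0.002, -0.012, -1.0]]
force: [-0.3, 4.3, 3.4]
opening: 0.433
```

send_rows(motion=[[[0,2,0],0],[[0,2,0],0],[[0,2,0],0],[[0,2,0],0],[[0,2,0],0]])

```text
time_s: 21.67
position: [0.5954, -0.077, 0.0696]
tcp_rot: [[0.994, -0.112, -0.0], [-0.112, -0.994, 0.015], [-0.002, -0.014, -1.0]]
force: [1.2, 12.2, 4.4]
opening: 0.434
```

Run:
```python
from ov import *
where()
```

```text
t 21.67 lifter mm [69.1 -2.3 69.6] head -6.42 tz [-0.0005  0.0145] F [ 1.2 12.2  4.4] M [ 1.96 -0.16 -0.07] op 0.434
```

send_rows(motion=[[[0,2,0],0],[[0,2,0],0],[[0,2,0],0],[[0,2,0],0],[[0,2,0],0]])

```text
time_s: 22.08
position: [0.5955, -0.077, 0.0697]
tcp_rot: [[0.993, -0.117, 0.002], [-0.117, -0.993, 0.031], [-0.001, -0.032, -1.0]]
force: [1.5, 10.0, 3.3]
opening: 0.432
```

Run:
```python
from ov import *
where()
```

```text
t 22.08 lifter mm [69.1 -2.2 69.7] head -6.74 tz [0.0024 0.0314] F [ 1.5 10.   3.3] M [ 1.4  -0.11  0.07] op 0.432
```

```bash
cat >> k.py <<'E'
def rackx():
    s=bot.read_state(); c,si=np.cos(LA),np.sin(LA); R=s["tcp_rot"]; g=s["position"]-.019*R[:,2]; d=g[:2]-LO
    gx=1000*(c*d[0]+si*d[1]); print("grasp lifter",round(gx,2),round(1000*(-si*d[0]+c*d[1]),2),"z",round(g[2]*1000,2),"rack x est",round(gx-27.7,2)); where()
E
python3 -c "
from k import *
rackx()"
```

```text
grasp lifter 69.73 -2.14 z 88.7 rack x est 42.03
t 22.08 lifter mm [69.1 -2.2 69.7] head -6.74 tz [0.0024 0.0314] F [ 1.5 10.   3.3] M [ 1.4  -0.11  0.07] op 0.432
```

send_rows(motion=[[[0,-3,0.1],0],[[0,-4,0.1],0],[[0,-5,0.2],0],[[0,-6,0.2],0],[[0,-6,0.2],0]])

```text
time_s: 22.5
position: [0.5971, -0.0649, 0.0693]
tcp_rot: [[0.994, -0.113, -0.001], [-0.113, -0.994, 0.011], [-0.002, -0.011, -1.0]]
force: [-3.7, -5.3, 4.4]
opening: 0.43
```

```bash
python3 -c "
from k import *
rackx()"
```

```text
grasp lifter 57.06 -1.99 z 88.31 rack x est 29.36
t 22.5 lifter mm [56.9 -2.  69.3] head -6.49 tz [-0.0007  0.0112] F [-3.7 -5.3  4.4] M [-0.94  0.57 -0.22] op 0.43
```

send_rows(motion=[[[0,-6,0],0],[[0,-5,0],0],[[0,-5,0],0],[[0,-4,0],0],[[0,-3,0],0]])

```text
time_s: 22.92
position: [0.5986, -0.0535, 0.0705]
tcp_rot: [[0.993, -0.114, -0.003], [-0.114, -0.993, -0.005], [-0.003, 0.006, -1.0]]
force: [-3.2, -5.8, 3.9]
opening: 0.435
```

```bash
python3 -c "
from k import *
rackx()"
```

```text
grasp lifter 45.25 -1.78 z 89.45 rack x est 17.55
t 22.92 lifter mm [45.4 -1.8 70.5] head -6.55 tz [-0.0034 -0.0054] F [-3.2 -5.8  3.9] M [-0.62  0.6  -0.12] op 0.435
```

send_rows(motion=[[[0,-5,0],0],[[0,-5,0],0],[[0,-5,0],0],[[0,-4,0],0],[[0,-3,0],0]])

```text
time_s: 23.33
position: [0.5996, -0.0455, 0.0705]
tcp_rot: [[0.994, -0.113, -0.007], [-0.114, -0.993, -0.025], [-0.004, 0.026, -1.0]]
force: [-3.6, -7.0, 3.1]
opening: 0.436
```

```bash
python3 -c "
from k import *
rackx()"
```

```text
grasp lifter 36.85 -1.6 z 89.45 rack x est 9.15
t 23.33 lifter mm [37.3 -1.7 70.5] head -6.52 tz [-0.0071 -0.025 ] F [-3.6 -7.   3.1] M [-0.82  0.52 -0.17] op 0.436
```

send_rows(motion=[[[-1,-6,0],0],[[-1,-5,0],0],[[0,-3,0],0],[[0,-1,0],0],[[0,0,0],0]])

```text
time_s: 23.75
position: [0.6002, -0.0401, 0.0704]
tcp_rot: [[0.993, -0.115, -0.006], [-0.115, -0.993, -0.037], [-0.002, 0.038, -0.999]]
force: [-1.3, 3.2, 0.5]
opening: 0.432
```

```bash
python3 -c "
from k import *
rackx()"
```

```text
grasp lifter 31.18 -1.69 z 89.35 rack x est 3.48
t 23.75 lifter mm [31.9 -1.7 70.4] head -6.62 tz [-0.0059 -0.0372] F [-1.3  3.2  0.5] M [0.84 0.17 0.11] op 0.432
```

send_rows(motion=[[[0,-4,0],0],[[0,-4,0],0],[[0,-2,0],0],[[0,0,0],0],[[0,0,0],0]])

```text
time_s: 24.17
position: [0.6009, -0.0354, 0.0704]
tcp_rot: [[0.993, -0.115, -0.007], [-0.116, -0.992, -0.045], [-0.002, 0.046, -0.999]]
force: [-2.1, -0.5, 3.1]
opening: 0.44
```

```bash
python3 -c "
from k import *
rackx()"
```

```text
grasp lifter 26.33 -1.52 z 89.41 rack x est -1.37
t 24.17 lifter mm [27.2 -1.6 70.4] head -6.64 tz [-0.0075 -0.0453] F [-2.1 -0.5  3.1] M [ 0.2   0.31 -0.05] op 0.44
```

send_rows(motion=[[[0,2,0],0],[[0,2,0],0],[[0,0,0],0],[[0,0,0],0],[[0,0,0],0]])

```text
time_s: 24.58
position: [0.6006, -0.0376, 0.0701]
tcp_rot: [[0.993, -0.116, -0.007], [-0.116, -0.992, -0.042], [-0.002, 0.043, -0.999]]
force: [-1.5, -0.3, 1.8]
opening: 0.438
```

```bash
python3 -c "
from k import *
rackx()"
```

```text
grasp lifter 28.59 -1.57 z 89.09 rack x est 0.89
t 24.58 lifter mm [29.4 -1.6 70.1] head -6.65 tz [-0.007  -0.0424] F [-1.5 -0.3  1.8] M [ 0.47  0.22 -0.04] op 0.438
```

send_rows(motion=[[[0,-1.5,0],0],[[0,0,0],0],[[0,0,0],0],[[0,0,0],0],[[0,0,0],0]])

```text
time_s: 25.0
position: [0.6006, -0.0374, 0.0703]
tcp_rot: [[0.993, -0.115, -0.007], [-0.116, -0.992, -0.044], [-0.002, 0.045, -0.999]]
force: [-1.4, 0.2, 2.0]
opening: 0.438
```

```bash
python3 -c "
from k import *
rackx()"
```

```text
grasp lifter 28.28 -1.55 z 89.23 rack x est 0.58
t 25.0 lifter mm [29.1 -1.6 70.3] head -6.64 tz [-0.0073 -0.0444] F [-1.4  0.2  2. ] M [ 0.24  0.26 -0.06] op 0.438
```

send_rows(motion=[[[0,0,0],0],[[0,0,0],0],[[0,0,0],0],[[0,0,0],0],[[0,0,-3],0]], gripper=0.35)

```text
time_s: 25.42
position: [0.6024, -0.0377, 0.0725]
tcp_rot: [[0.994, -0.113, -0.004], [-0.113, -0.992, -0.046], [0.001, 0.046, -0.999]]
force: [0.2, -0.8, 0.1]
opening: 0.641
```

```bash
python3 -c "
from k import *
rackx()"
```

```text
grasp lifter 28.37 0.2 z 91.44 rack x est 0.67
t 25.42 lifter mm [29.3  0.2 72.5] head -6.51 tz [-0.004  -0.0463] F [ 0.2 -0.8  0.1] M [-0.06  0.   -0.  ] op 0.641
```

send_rows(motion=[[[0,0,-8],0],[[0,0,-14],0],[[0,0,-16],0],[[0,0,-16],0],[[0,0,-14],0]])

```text
time_s: 25.83
position: [0.6011, -0.0342, 0.1418]
tcp_rot: [[0.994, -0.113, -0.01], [-0.113, -0.993, -0.045], [-0.005, 0.046, -0.999]]
force: [-0.3, 0.2, 0.2]
opening: 0.648
```

Run:
```python
from ov import *
rackx()
for n in("top","side"): overlay(n,(.0,0.000),.042,lif(.02,0,.07),f"pics/{n}11.png")
```

```text
grasp lifter 25.03 -1.41 z 160.79 rack x est -2.67
t 25.83 lifter mm [ 25.9  -1.5 141.8] head -6.5 tz [-0.0097 -0.0452] F [-0.3  0.2  0.2] M [-0.01  0.02 -0.06] op 0.648
```

View pics/side11.png

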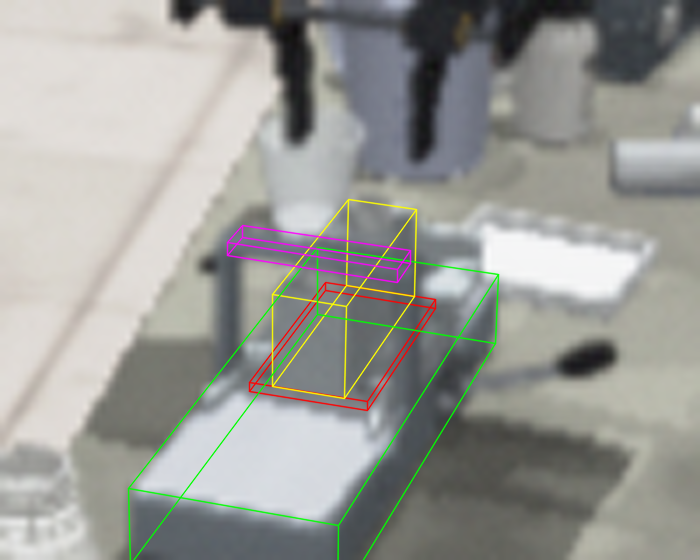

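View pics/top11.png

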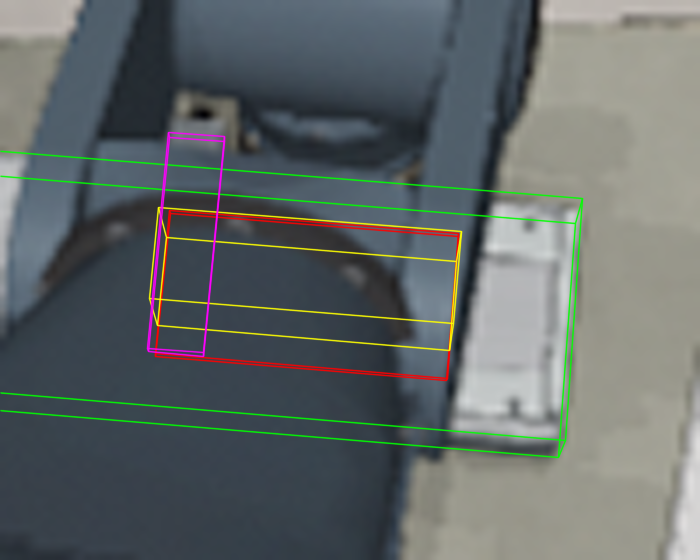

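send_rows(motion=[[[-8,-2,0],0.12],[[-13,-1,0],0.12],[[-13,0,0],0.12],[[-13,2,0],0.12],[[-13,4,0],0.12]], gripper=1)

```text
time_s: 26.35
position: [0.5467, -0.0153, 0.1424]
tcp_rot: [[0.741, -0.672, 0.002], [-0.671, -0.74, -0.048], [0.034, 0.034, -0.999]]
force: [0.6, -1.4, -0.0]
opening: 0.357
```

send_rows(motion=[[[-12,5,0],0.12],[[-11,7,0],0.12],[[-10,8,0],0.12],[[-9,9,0],0.12],[[-8,10,0],0.12]])

```text
time_s: 26.77
position: [0.4804, 0.0062, 0.1388]
tcp_rot: [[0.208, -0.978, -0.002], [-0.977, -0.208, -0.047], [0.046, 0.012, -0.999]]
force: [0.5, -0.7, 0.4]
opening: 0.027
```

send_rows(motion=[[[-5,6,0],0.12],[[-2,2,0],0.12],[[0,0,0],0.1],[[0,0,0],0],[[0,0,0],0]])

```text
time_s: 27.18
position: [0.4642, 0.0137, 0.1362]
tcp_rot: [[-0.144, -0.989, -0.011], [-0.988, 0.145, -0.046], [0.047, 0.004, -0.999]]
force: [0.6, 0.3, -0.7]
opening: 0.006
```

```bash
cp pics/top11.png /dev/null
python3 - <<'E'
from ov import *
where(); plan(lif(0,-.131,.07),-96.49)
for n in("top","side"): overlay(n,(.0,-0.001),.042,lif(.0,-.03,.07),f"pics/{n}12.png",s=6,w=60,h=45)
E
```

```text
t 27.18 lifter mm [  -6.2 -143.   136.2] head -98.31 tz [-0.011  -0.0457] F [ 0.6  0.3 -0.7] M [-0.02  0.14 -0.04] op 0.006
t 27.1833 pos [0.4642 0.0137 0.1362] head -98.31 tilt [-0.011  -0.0457 -0.9989] F [ 0.6326  0.2871 -0.743 ] M [-0.0199  0.1394 -0.0429] op 0.005688376239875472
shift tool mm now [  2.6696 -12.4249  66.381 ] turn rad -0.0317113378331916
in target-heading frame 6.15627668319062 -11.9527881851174 66.38097423709158
```

View pics/side12.png

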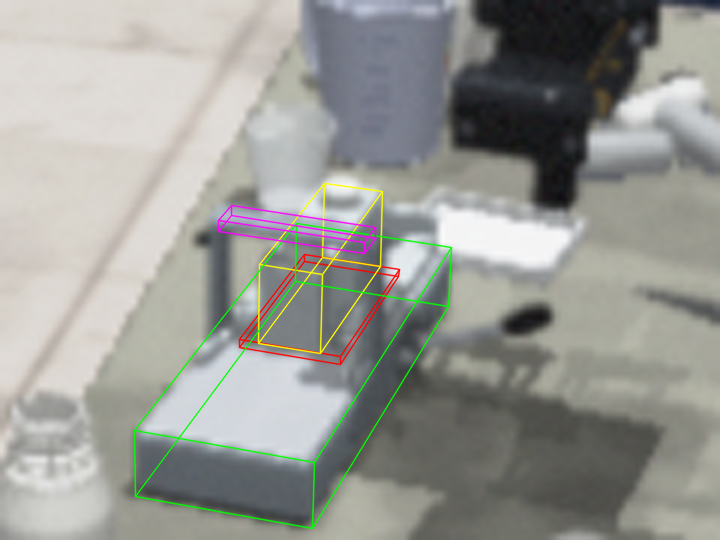

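View pics/top12.png

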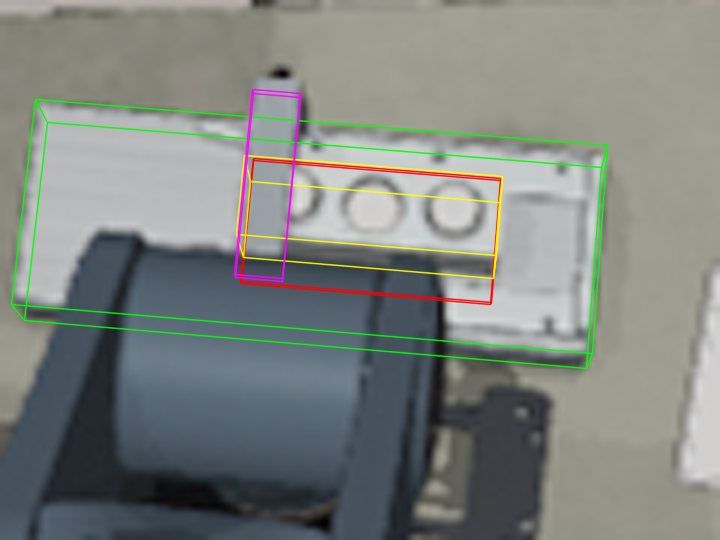

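send_rows(motion=[[[1,-4,5],-0.03],[[1,-4,10],0],[[0,-3,12],0],[[0,-1,12],0],[[0,0,9],0]])

```text
time_s: 27.7
position: [0.48, 0.0066, 0.0872]
tcp_rot: [[-0.11, -0.994, -0.003], [-0.993, 0.11, -0.047], [0.047, -0.002, -0.999]]
force: [0.1, 0.1, -0.1]
opening: 0.005
```

Run:
```python
from ov import *
where(); plan(lif(0,-.131,.065),-96.49)
```

```text
t 27.7 lifter mm [  -0.9 -126.4   87.2] head -96.3 tz [-0.0027 -0.0472] F [ 0.1  0.1 -0.1] M [-0.04  0.18  0.04] op 0.005
t 27.7 pos [0.48   0.0066 0.0872] head -96.3 tilt [-0.0027 -0.0472 -0.9989] F [ 0.0558  0.0909 -0.0582] M [-0.0372  0.1845  0.036 ] op 0.005351672982670372
shift tool mm now [-0.1411  4.6238 22.2265] turn rad 0.0032869650492531473
in target-heading frame 0.9235427733927971 4.56568692677363 22.22646957804024
```

send_rows(motion=[[[0,2,5],0],[[0,1,5],0],[[0,1,5],0],[[0,0,5],0],[[0,0,5],0]])

```text
time_s: 28.12
position: [0.4742, 0.0056, 0.0585]
tcp_rot: [[-0.109, -0.994, -0.008], [-0.993, 0.109, -0.046], [0.047, 0.003, -0.999]]
force: [-3.2, 0.8, 8.2]
opening: 0.005
```

Run:
```python
from ov import *
where()
```

```text
t 28.12 lifter mm [   0.7 -132.    58.5] head -96.27 tz [-0.0081 -0.0462] F [-3.2  0.8  8.2] M [0.22 0.81 0.  ] op 0.005
```

send_rows(motion=[[[0,0,5],0],[[0,0,5],0],[[0,0,5],0],[[0,0,5],0],[[0,0,5],0]])

```text
time_s: 28.53
position: [0.4692, 0.0062, 0.0343]
tcp_rot: [[-0.109, -0.994, -0.015], [-0.993, 0.11, -0.044], [0.046, 0.01, -0.999]]
force: [-1.3, 0.3, 7.1]
opening: 0.004
```

Run:
```python
from ov import *
where()
```

```text
t 28.53 lifter mm [   0.7 -137.1   34.3] head -96.28 tz [-0.0154 -0.0443] F [-1.3  0.3  7.1] M [ 0.16  0.32 -0.05] op 0.004
```

send_rows(motion=[[[0,-1,4],0],[[0,-1,4],0],[[0,-1,4],0],[[0,0,3],0],[[0,0,3],0]])

```text
time_s: 28.95
position: [0.4695, 0.0062, 0.0225]
tcp_rot: [[-0.108, -0.994, -0.016], [-0.993, 0.109, -0.045], [0.046, 0.011, -0.999]]
force: [-5.8, 2.3, 42.1]
opening: 0.004
```

Run:
```python
from ov import *
where()
```

```text
t 28.95 lifter mm [   0.7 -136.8   22.5] head -96.21 tz [-0.0156 -0.0451] F [-5.8  2.3 42.1] M [0.19 1.02 0.01] op 0.004
```

send_rows(motion=[[[0,0,-4],0],[[0,0,-8],0],[[0,0,-12],0],[[0,0,-16],0],[[0,0,-16],0]])

```text
time_s: 29.37
position: [0.4698, 0.009, 0.0812]
tcp_rot: [[-0.108, -0.994, -0.015], [-0.993, 0.108, -0.045], [0.046, 0.01, -0.999]]
force: [0.5, 0.1, 0.5]
opening: 0.003
```

send_rows(motion=[[[0,0,-16],0],[[0,0,-16],0],[[0,0,-16],0],[[0,0,-8],0],[[0,0,-2],0]])

```text
time_s: 29.78
position: [0.4722, 0.0117, 0.1445]
tcp_rot: [[-0.107, -0.994, -0.009], [-0.993, 0.108, -0.046], [0.047, 0.004, -0.999]]
force: [0.0, 0.6, 0.1]
opening: 0.001
```

Run:
```python
from ov import *
where()
for n in("top","side"): overlay(n,(.0,-0.001),.042,lif(.0,-.03,.07),f"pics/{n}13.png",s=6,w=60,h=45)
```

```text
t 29.78 lifter mm [  -5.1 -134.7  144.5] head -96.16 tz [-0.0092 -0.0459] F [0.  0.6 0.1] M [-0.01  0.12 -0.01] op 0.001
```

View pics/side13.png

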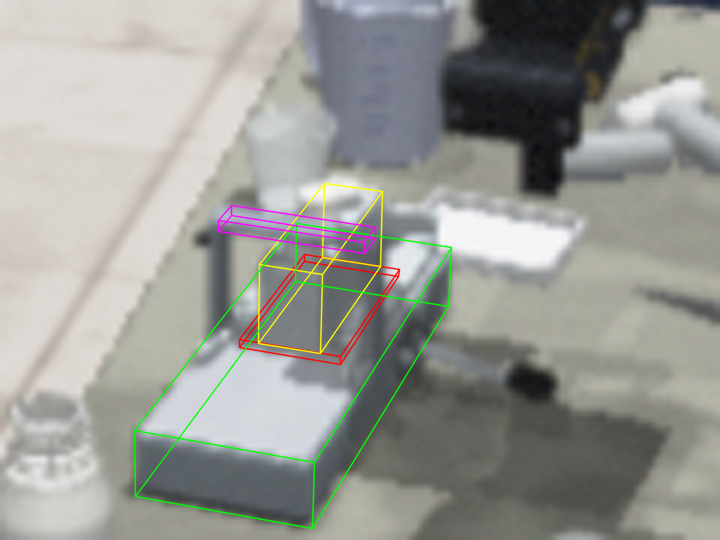

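View pics/top13.png

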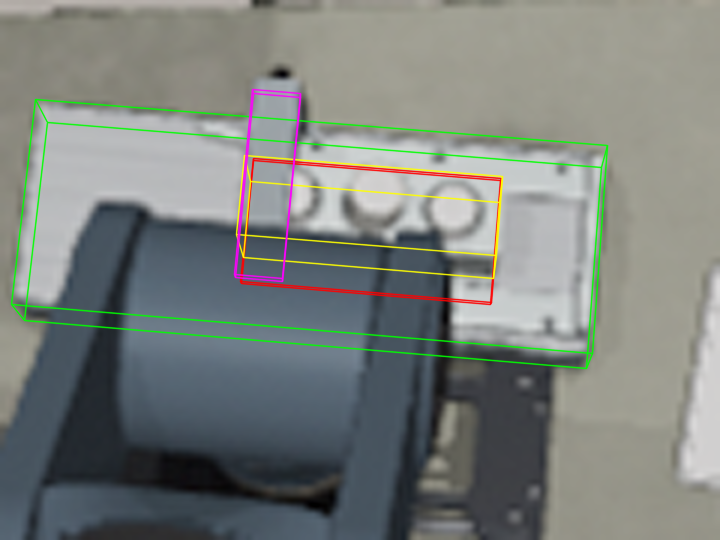

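send_rows(motion=[[[0,-6,-2],-0.12],[[2,-9,-2],-0.12],[[3,-10,-2],-0.12],[[5,-9,-1],-0.12],[[6,-8,-1],-0.12]], gripper=0.35)

```text
time_s: 30.3
position: [0.5115, 0.0039, 0.1457]
tcp_rot: [[0.493, -0.87, -0.026], [-0.87, -0.492, -0.043], [0.024, 0.044, -0.999]]
force: [-0.3, -0.4, -0.9]
opening: 0.3
```

send_rows(motion=[[[7,-7,-1],-0.12],[[8,-6,-1],-0.12],[[9,-5,0],-0.12],[[10,-3,0],-0.12],[[10,-2,0],-0.12]])

```text
time_s: 30.72
position: [0.5578, -0.0122, 0.1393]
tcp_rot: [[0.908, -0.417, -0.04], [-0.418, -0.907, -0.04], [-0.019, 0.053, -0.998]]
force: [-0.8, -0.8, 0.0]
opening: 0.626
```

Run:
```python
from ov import *
where(); plan(lif(0.0003,-.001,.14),-6.49)
```

```text
t 30.72 lifter mm [  9.  -47.  139.3] head -24.73 tz [-0.0395 -0.0402] F [-0.8 -0.8  0. ] M [-0.04  0.11  0.05] op 0.626
t 30.7167 pos [ 0.5578 -0.0122  0.1393] head -24.73 tilt [-0.0395 -0.0402 -0.9984] F [-0.7524 -0.7726  0.0207] M [-0.042   0.1142  0.0479] op 0.6261350579033079
shift tool mm now [ 40.9233 -22.5067  -2.6532] turn rad -0.318425757421878
in target-heading frame 45.96570721842682 -8.660499049128827 -2.6532176407188075
```

send_rows(motion=[[[8,-4,-2],-0.11],[[8,-3,-2],-0.1],[[8,-2,-2],-0.08],[[8,-1,-2],-0.03],[[7,0,-2],0]])

```text
time_s: 31.13
position: [0.5968, -0.0123, 0.1382]
tcp_rot: [[0.994, -0.091, -0.055], [-0.093, -0.995, -0.037], [-0.052, 0.042, -0.998]]
force: [0.5, 0.2, -0.1]
opening: 0.652
```

send_rows(motion=[[[4,0,-4],0],[[2,0,-4],0],[[1,0,-4],0],[[0,0,-2],0],[[0,0,0],0]])

```text
time_s: 31.55
position: [0.6044, -0.0126, 0.1495]
tcp_rot: [[0.994, -0.094, -0.061], [-0.096, -0.995, -0.036], [-0.057, 0.042, -0.997]]
force: [0.3, 0.0, -0.5]
opening: 0.648
```

Run:
```python
from ov import *
where(); plan(lif(0.0003,-.001,.14),-6.49)
for n in("top","side"): overlay(n,None,.042,lif(.0,-.0,.09),f"pics/{n}14.png",s=8,w=45,h=35)
```

```text
t 31.55 lifter mm [  4.1  -0.7 149.5] head -5.53 tz [-0.0609 -0.0365] F [ 0.3  0.  -0.5] M [-0.08  0.02  0.04] op 0.648
t 31.55 pos [ 0.6044 -0.0126  0.1495] head -5.53 tilt [-0.0609 -0.0365 -0.9975] F [ 0.2956  0.0169 -0.4903] M [-0.0821  0.022   0.0365] op 0.6483501258589253
shift tool mm now [ 0.2806 -4.2521  9.3485] turn rad 0.016749581456992874
in target-heading frame -0.32796585994365646 -3.848951173655092 9.348451299521342
```

View pics/side14.png

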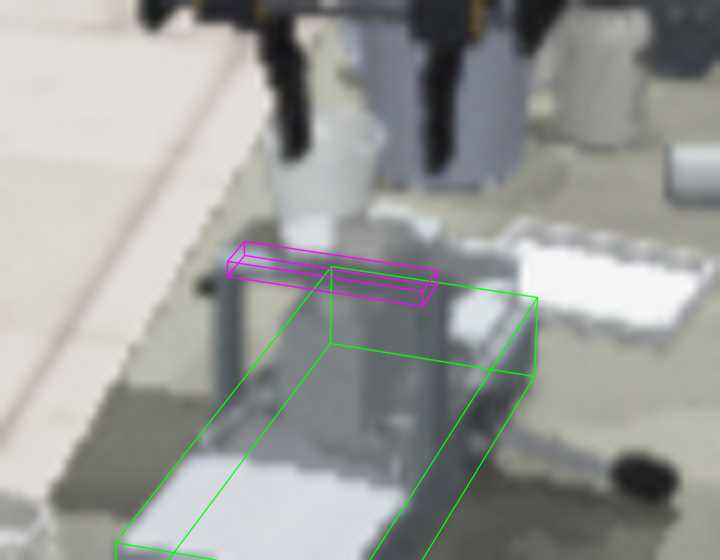

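send_rows(motion=[[[0,0,-30],0],[[0,0,-30],0],[[0,0,-30],0],[[0,0,0],0],[[0,0,0],0]])

```text
time_s: 32.07
position: [0.6064, -0.0087, 0.2407]
tcp_rot: [[0.993, -0.094, -0.069], [-0.097, -0.995, -0.035], [-0.065, 0.041, -0.997]]
force: [-0.3, -0.5, -1.5]
opening: 0.649
```

send_rows(motion=[[[0,0,20],0],[[0,0,20],0],[[0,0,20],0],[[0,0,20],0],[[0,0,0],0]])

```text
time_s: 32.48
position: [0.6006, -0.0115, 0.1592]
tcp_rot: [[0.993, -0.094, -0.064], [-0.097, -0.995, -0.036], [-0.06, 0.042, -0.997]]
force: [-0.9, -0.3, -0.4]
opening: 0.65
```

send_rows(motion=[[[0,0,0],0],[[0,0,0],0],[[0,0,0],0],[[0,0,0],0],[[0,0,0],0]])

```text
time_s: 32.9
position: [0.6005, -0.0115, 0.1601]
tcp_rot: [[0.993, -0.094, -0.065], [-0.097, -0.995, -0.036], [-0.061, 0.042, -0.997]]
force: [0.4, -0.2, -0.9]
opening: 0.652
```

Run:
```python
from ov import *
where()
```

```text
t 32.9 lifter mm [  3.4  -4.7 160.1] head -5.57 tz [-0.0647 -0.0358] F [ 0.4 -0.2 -0.9] M [-0.06  0.02  0.04] op 0.652
```

send_rows(motion=[[[-15,0,-1],0],[[-25,0,-1],0],[[-25,0,-1],0],[[-20,0,-1],0],[[0,0,0],0]])

```text
time_s: 33.32
position: [0.5178, -0.0035, 0.1727]
tcp_rot: [[0.994, -0.095, -0.053], [-0.097, -0.995, -0.038], [-0.05, 0.043, -0.998]]
force: [-1.6, -0.8, 0.5]
opening: 0.651
```

Run:
```python
from ov import *
where()
for n in("top","side"): overlay(n,(0,-.001),.042,lif(.0,-.0,.09),f"pics/{n}15.png",s=8,w=45,h=35)
```

```text
t 33.32 lifter mm [  4.8 -87.7 172.7] head -5.57 tz [-0.0534 -0.0378] F [-1.6 -0.8  0.5] M [-0.05  0.05 -0.03] op 0.651
```

send_rows(motion=[[[5,0,0],0],[[5,0,0],0],[[5,0,0],0],[[5,0,0],0],[[5,0,0],0]])

```text
time_s: 33.83
position: [0.5563, -0.0084, 0.1732]
tcp_rot: [[0.995, -0.096, -0.038], [-0.098, -0.994, -0.041], [-0.034, 0.044, -0.998]]
force: [-1.0, 0.6, 0.5]
opening: 0.651
```

Run:
```python
from ov import *
where()
```

```text
t 33.83 lifter mm [  5.3 -49.  173.2] head -5.6 tz [-0.0379 -0.0405] F [-1.   0.6  0.5] M [-0.06  0.01 -0.03] op 0.651
```

View pics/side15.png

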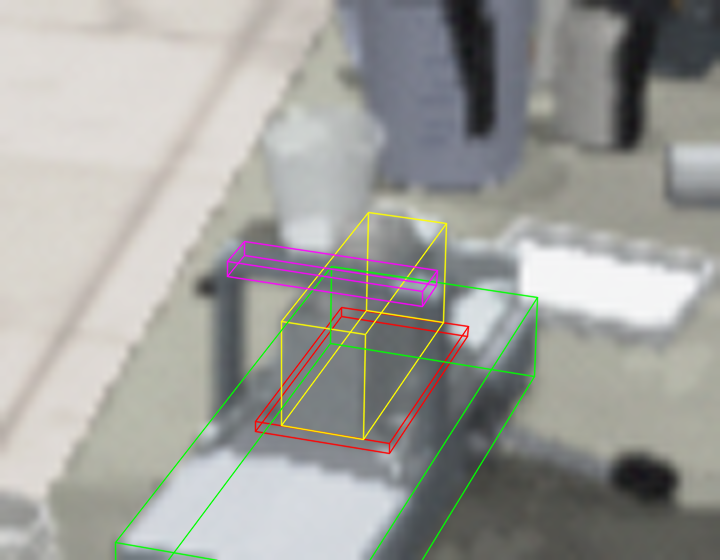

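View pics/top15.png

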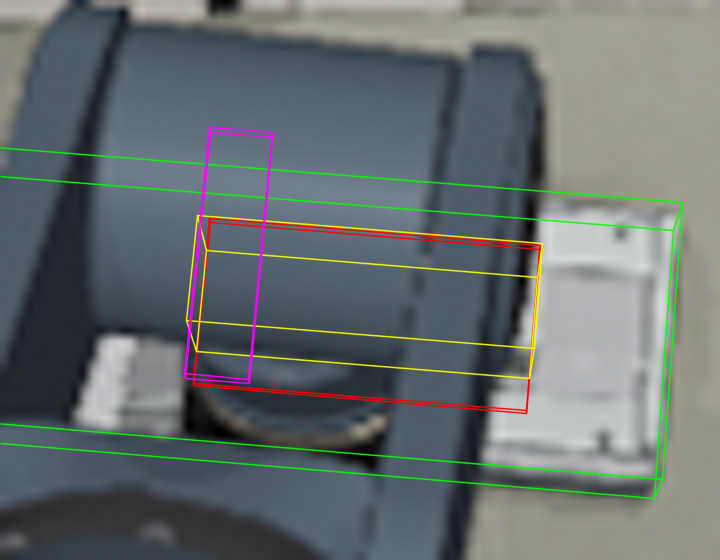

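send_rows(motion=[[[5,-1,0],0],[[5,-1,0],0],[[5,-1,0],0],[[5,0,0],0],[[5,0,0],0]])

```text
time_s: 34.25
position: [0.5856, -0.008, 0.171]
tcp_rot: [[0.995, -0.096, -0.038], [-0.098, -0.994, -0.04], [-0.034, 0.044, -0.998]]
force: [-0.0, 0.3, -0.3]
opening: 0.649
```

Run:
```python
from ov import *
where()
```

```text
t 34.25 lifter mm [  1.6 -19.8 171. ] head -5.61 tz [-0.0382 -0.0403] F [-0.   0.3 -0.3] M [-0.07  0.01  0.03] op 0.649
```

send_rows(motion=[[[-15,0,0],0],[[-25,0,0],0],[[-25,0,0],0],[[-20,0,0],0],[[0,0,0],0]])

```text
time_s: 34.67
position: [0.5024, -0.0, 0.1727]
tcp_rot: [[0.995, -0.096, -0.035], [-0.097, -0.994, -0.041], [-0.031, 0.044, -0.999]]
force: [0.2, 0.9, -0.6]
opening: 0.651
```

send_rows(motion=[[[5,0,0],0],[[5,0,0],0],[[6,0,0],0],[[6,0,0],0],[[6,0,0],0]])

```text
time_s: 35.08
position: [0.5372, -0.0037, 0.1728]
tcp_rot: [[0.995, -0.097, -0.029], [-0.098, -0.994, -0.042], [-0.025, 0.044, -0.999]]
force: [1.0, -0.3, -0.5]
opening: 0.651
```

send_rows(motion=[[[6,0,0],0],[[6,0,0],0],[[6,0,0],0],[[6,0,0],0],[[6,0,0],0]])

```text
time_s: 35.5
position: [0.5734, -0.0076, 0.1714]
tcp_rot: [[0.995, -0.097, -0.027], [-0.098, -0.994, -0.042], [-0.023, 0.045, -0.999]]
force: [0.3, 0.3, -0.1]
opening: 0.648
```

Run:
```python
from ov import *
where()
```

```text
t 35.5 lifter mm [  2.6 -32.  171.4] head -5.62 tz [-0.0268 -0.0422] F [ 0.3  0.3 -0.1] M [-0.07  0.05 -0.  ] op 0.648
```

send_rows(motion=[[[6,0,5],0],[[6,0,5],0],[[6,0,5],0],[[5,0,5],0],[[3,0,4],0]])

```text
time_s: 35.92
position: [0.6026, -0.0117, 0.1449]
tcp_rot: [[0.995, -0.097, -0.025], [-0.098, -0.994, -0.043], [-0.021, 0.045, -0.999]]
force: [-0.1, 0.3, -0.6]
opening: 0.651
```

send_rows(motion=[[[1,0,3],0],[[0,0,2],0],[[0,0,0],0],[[0,0,0],0],[[0,0,0],0]])

```text
time_s: 36.33
position: [0.6023, -0.0119, 0.1369]
tcp_rot: [[0.995, -0.097, -0.03], [-0.098, -0.994, -0.042], [-0.026, 0.044, -0.999]]
force: [0.0, 0.2, -0.2]
opening: 0.653
```

Run:
```python
from ov import *
where(); plan(lif(0.0003,-.0015,.101),-6.49)
c=capture("side"); p=proj(c,lif(0,0,.11))[0]; x,y=int(p[0]),int(p[1]); print(p, proj(c,[lif(0,0,.119),lif(.038,0,.109),lif(-.038,0,.109)]))
cv2.imwrite("pics/s16.png",cv2.resize(c["image"][y-30:y+30,x-40:x+40],None,fx=9,fy=9,interpolation=cv2.INTER_CUBIC))
print(place_of("side","vial_center"))
```

```text
t 36.33 lifter mm [  3.7  -2.8 136.9] head -5.63 tz [-0.0299 -0.0417] F [ 0.   0.2 -0.2] M [-0.09  0.01  0.01] op 0.653
t 36.3333 pos [ 0.6023 -0.0119  0.1369] head -5.63 tilt [-0.0299 -0.0417 -0.9987] F [ 0.0025  0.2317 -0.1636] M [-0.088   0.0059  0.0122] op 0.6526698071395525
shift tool mm now [ 2.286  -4.9279 35.6714] turn rad 0.015057518957843144
in target-heading frame 1.3145247143795094 -3.3588476921788537 35.671408487877585
[304.1523 195.271 ] [[304.1953 192.9724]
 [307.3372 191.389 ]
 [300.8138 199.8491]]
[{'xy': [303.9, 197.6], 'p': 0.54}]
```

View pics/s16.png

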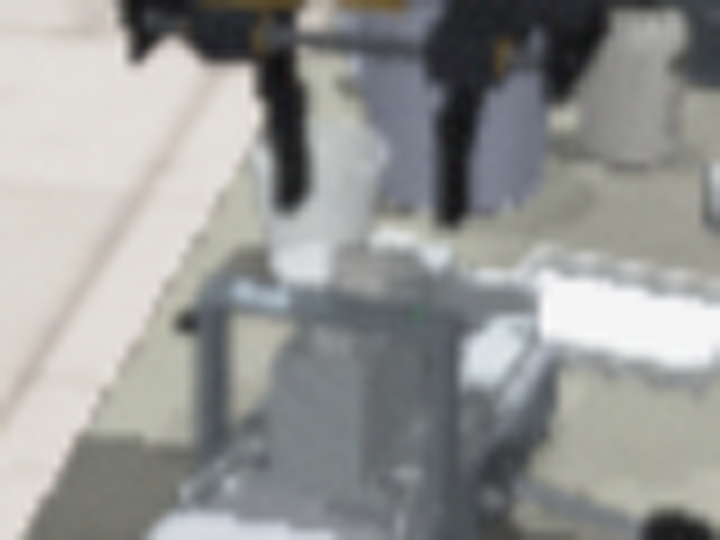

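send_rows(motion=[[[0,-1,4],0.01],[[1,-1,7],0],[[0,-1,7],0],[[0,-1,6],0],[[0,-1,4],0]])

```text
time_s: 36.85
position: [0.6042, -0.0081, 0.1083]
tcp_rot: [[0.994, -0.108, -0.025], [-0.109, -0.993, -0.042], [-0.021, 0.045, -0.999]]
force: [0.8, -0.4, -0.2]
opening: 0.651
```

Run:
```python
from ov import *
where(); plan(lif(0.0003,-.0025,.101),-6.49)
```

```text
t 36.85 lifter mm [ -0.3  -1.4 108.3] head -6.27 tz [-0.0254 -0.0425] F [ 0.8 -0.4 -0.2] M [-0.03 -0.03  0.03] op 0.651
t 36.85 pos [ 0.6042 -0.0081  0.1083] head -6.27 tilt [-0.0254 -0.0425 -0.9988] F [ 0.8402 -0.3912 -0.1652] M [-0.0338 -0.0319  0.0308] op 0.6510911443927094
shift tool mm now [-0.9768  0.2836  7.3303] turn rad 0.0038685115812202185
in target-heading frame -1.125240065685926 0.6176740649305372 7.33026434135941
```

send_rows(motion=[[[0,0,3],0],[[-1,0,2],0],[[0,0,1],0],[[0,0,0],0],[[0,0,0],0]])

```text
time_s: 37.27
position: [0.6014, -0.0077, 0.0991]
tcp_rot: [[0.994, -0.108, -0.03], [-0.109, -0.993, -0.042], [-0.025, 0.045, -0.999]]
force: [0.1, 0.4, -0.8]
opening: 0.651
```

Run:
```python
from ov import *
where()
```

```text
t 37.27 lifter mm [-0.4 -4.1 99.1] head -6.24 tz [-0.03   -0.0417] F [ 0.1  0.4 -0.8] M [-0.09  0.07  0.  ] op 0.651
```

send_rows(motion=[[[0.5,0,-2],0],[[0.5,0,-1],0],[[0,0,0],0],[[0,0,0],0],[[0,0,0],0]])

```text
time_s: 37.68
position: [0.6037, -0.008, 0.1037]
tcp_rot: [[0.994, -0.108, -0.027], [-0.109, -0.993, -0.042], [-0.022, 0.045, -0.999]]
force: [-0.6, -0.5, 0.1]
opening: 0.649
```

Run:
```python
from ov import *
where()
```

```text
t 37.68 lifter mm [ -0.4  -1.9 103.7] head -6.25 tz [-0.0272 -0.0422] F [-0.6 -0.5  0.1] M [-0.09  0.04 -0.03] op 0.649
```

send_rows(motion=[[[0,0,0],0],[[0,0,0],0],[[0,0,0],0],[[0,0,0],0],[[0,0,0],0]], gripper=1)

```text
time_s: 38.1
position: [0.6038, -0.008, 0.104]
tcp_rot: [[0.994, -0.108, -0.027], [-0.109, -0.993, -0.042], [-0.022, 0.045, -0.999]]
force: [-0.3, 0.1, 1.4]
opening: 0.359
```

send_rows(motion=[[[0,0,0],0],[[0,0,0],0],[[0,0,-2],0],[[0,0,-4],0],[[0,0,-6],0]])

```text
time_s: 38.52
position: [0.6029, -0.0073, 0.1152]
tcp_rot: [[0.994, -0.108, -0.03], [-0.109, -0.993, -0.042], [-0.026, 0.045, -0.999]]
force: [-0.0, -0.0, -1.0]
opening: 0.272
```

Run:
```python
from ov import *
where()
```

```text
t 38.52 lifter mm [ -1.   -2.7 115.2] head -6.26 tz [-0.0302 -0.0416] F [-0. -0. -1.] M [-0.08  0.05 -0.02] op 0.272
```

send_rows(motion=[[[0,0,-8],0],[[0,0,-10],0],[[0,0,-10],0],[[0,0,-10],0],[[0,0,-8],0]])

```text
time_s: 38.93
position: [0.6045, -0.0052, 0.1665]
tcp_rot: [[0.994, -0.108, -0.029], [-0.109, -0.993, -0.042], [-0.025, 0.045, -0.999]]
force: [1.3, -0.2, -0.1]
opening: 0.273
```

Run:
```python
from ov import *
where(); plan([.525,-.2015,.1],-6.49)
p0=bot.read_state()["position"]
for n in("top","side"):
  c=capture(n); p=proj(c,p0)[0]; x,y=int(p[0]),int(p[1]); print(p)
  cv2.imwrite(f"pics/{n}17.png",cv2.resize(c["image"][y-30:y+30,x-40:x+40],None,fx=9,fy=9,interpolation=cv2.INTER_CUBIC))
```

```text
t 38.93 lifter mm [ -3.3  -1.3 166.5] head -6.26 tz [-0.0294 -0.0418] F [ 1.3 -0.2 -0.1] M [-0.1   0.02 -0.03] op 0.273
t 38.9333 pos [ 0.6045 -0.0052  0.1665] head -6.26 tilt [-0.0294 -0.0418 -0.9987] F [ 1.2537 -0.1565 -0.089 ] M [-0.0986  0.0217 -0.0266] op 0.27287060281578274
shift tool mm now [-56.0025 200.5571  76.9504] turn rad 0.004036300707577686
in target-heading frame -56.841148183725984 204.028654287684 76.9503573484308
[330.4815 176.6818]
[304.5061 181.0349]
```

View pics/side17.png

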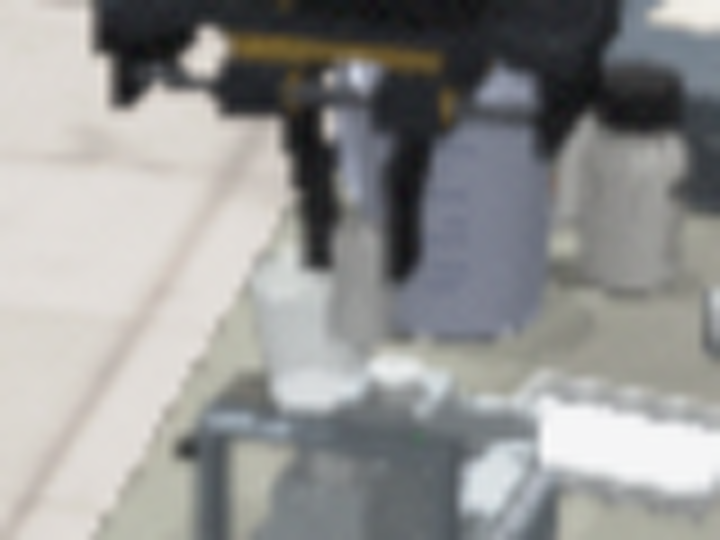

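Run:
```python
from k import *
import pickle
C=pickle.load(open("C0.pkl","rb"))
im=C["top"]["image"]; cv2.imwrite("pics/tray.png",cv2.resize(im[180:245,375:430],None,fx=9,fy=9,interpolation=cv2.INTER_CUBIC))
s=C["side"]["image"]; cv2.imwrite("pics/trays.png",cv2.resize(s[180:220,305:360],None,fx=12,fy=12,interpolation=cv2.INTER_CUBIC))
```

```text
(no output)
```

View pics/tray.png

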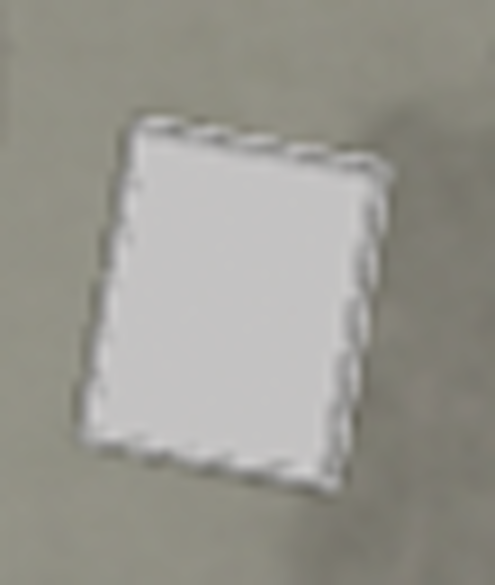

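View pics/trays.png

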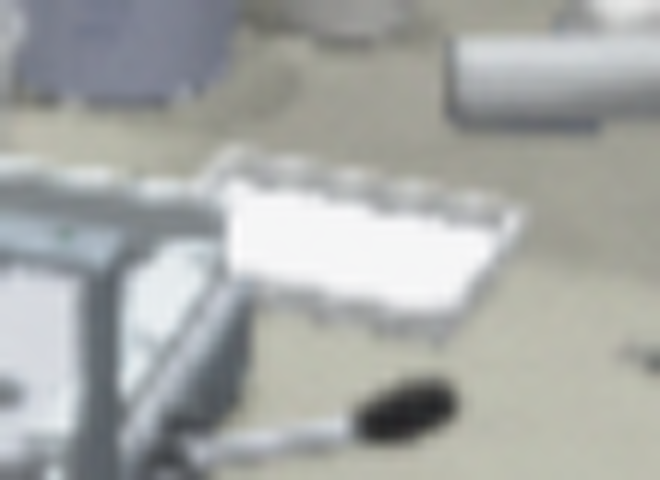

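send_rows(motion=[[[-1,5,0],0],[[-2,9,0],0],[[-3,13,0],0],[[-4,14,0],0],[[-4,14,0],0]])

```text
time_s: 39.45
position: [0.5837, -0.0602, 0.1691]
tcp_rot: [[0.994, -0.103, -0.028], [-0.104, -0.994, -0.042], [-0.024, 0.045, -0.999]]
force: [-0.3, -0.2, 0.8]
opening: 0.274
```

send_rows(motion=[[[-4,14,0],0],[[-4,14,0],0],[[-4,14,0],0],[[-4,14,0],0],[[-4,13,0],0]])

```text
time_s: 39.87
position: [0.5497, -0.1354, 0.1697]
tcp_rot: [[0.994, -0.106, -0.037], [-0.108, -0.993, -0.041], [-0.032, 0.045, -0.998]]
force: [-1.1, -0.5, -0.6]
opening: 0.274
```

Run:
```python
from k import *
import pickle
C=pickle.load(open("C0.pkl","rb"))
un=lambda p,s,o:[(p[0]+.5)/s-.5+o[0],(p[1]+.5)/s-.5+o[1]]
print(atz(C["top"],un((237,303),9,(375,180)),.014),atz(C["top"],un((228,306),9,(375,180)),.003))
for z in(0.,.003,.014): print(z,[atz(C["side"],un(p,12,(305,180)),z)[:2].round(4).tolist() for p in((525,210),(445,335),(495,225),(445,318))],[atz(C["top"],un(p,9,(375,180)),z)[:2].round(4).tolist() for p in((392,165),(340,490),(80,440),(132,120))])
where(); plan([.525,-.2,.06],-6.49)
```

```text
[ 0.526  -0.2087  0.014 ] [ 0.5269 -0.2073  0.003 ]
0.0 [[0.4674, -0.2672], [0.4833, -0.1636], [0.4763, -0.2526], [0.4848, -0.1762]] [[0.5735, -0.2651], [0.4651, -0.241], [0.4839, -0.1566], [0.5914, -0.1793]]
0.003 [[0.467, -0.2608], [0.4828, -0.1576], [0.4758, -0.2462], [0.4842, -0.1702]] [[0.5729, -0.2645], [0.4648, -0.2404], [0.4835, -0.1562], [0.5908, -0.1789]]
0.014 [[0.4652, -0.2371], [0.4808, -0.1354], [0.4739, -0.2227], [0.4822, -0.1478]] [[0.5708, -0.2624], [0.4636, -0.2385], [0.4822, -0.155], [0.5884, -0.1775]]
t 39.87 lifter mm [132.3 -41.1 169.7] head -6.18 tz [-0.037 -0.041] F [-1.1 -0.5 -0.6] M [-0.08  0.01  0.01] op 0.274
t 39.8667 pos [ 0.5497 -0.1354  0.1697] head -6.18 tilt [-0.037  -0.041  -0.9985] F [-1.0647 -0.4521 -0.5775] M [-0.0762  0.0055  0.0051] op 0.2742802943760104
shift tool mm now [-14.0698  61.8762 113.084 ] turn rad 0.00542966424519539
in target-heading frame -17.272019299504773 66.96743171058483 113.08404106549955
```

send_rows(motion=[[[-2,13,0],0],[[-2,12,0],0],[[-2,11,0],0],[[-1,9,0],0],[[-1,7,0],0]])

```text
time_s: 40.28
position: [0.5291, -0.1947, 0.1698]
tcp_rot: [[0.993, -0.112, -0.045], [-0.114, -0.993, -0.039], [-0.04, 0.044, -0.998]]
force: [-1.1, 0.3, -1.0]
opening: 0.27
```

Run:
```python
from ov import *
where(); plan([.526,-.207,.06],-6.49)
```

```text
t 40.28 lifter mm [193.6 -54.8 169.8] head -6.53 tz [-0.045 -0.039] F [-1.1  0.3 -1. ] M [-0.06  0.04  0.05] op 0.27
t 40.2833 pos [ 0.5291 -0.1947  0.1698] head -6.53 tilt [-0.045  -0.039  -0.9982] F [-1.1373  0.2837 -0.9737] M [-0.056   0.0363  0.0454] op 0.26953567241530213
shift tool mm now [  2.7111   7.7179 110.2222] turn rad -0.0006503355878579573
in target-heading frame -1.7286581765413735 12.53967142195339 110.22216994333209
```

send_rows(motion=[[[-15,2,0],0],[[-25,0,0],0],[[-25,0,0],0],[[-20,0,0],0],[[0,0,0],0]])

```text
time_s: 40.7
position: [0.4411, -0.1908, 0.172]
tcp_rot: [[0.992, -0.114, -0.045], [-0.116, -0.993, -0.039], [-0.04, 0.044, -0.998]]
force: [0.1, 0.8, 0.0]
opening: 0.271
```

send_rows(motion=[[[5,0,2],0],[[5,0,2],0],[[6,0,3],0],[[6,0,4],0],[[6,0,4],0]])

```text
time_s: 41.12
position: [0.4738, -0.197, 0.1558]
tcp_rot: [[0.993, -0.115, -0.039], [-0.117, -0.992, -0.042], [-0.034, 0.046, -0.998]]
force: [-0.4, -0.3, -0.7]
opening: 0.27
```

Run:
```python
from ov import *
where(); plan([.526,-.207,.06],-6.49)
```

```text
t 41.12 lifter mm [ 202.1 -109.5  155.8] head -6.7 tz [-0.0389 -0.0421] F [-0.4 -0.3 -0.7] M [-0.06  0.03  0.03] op 0.27
t 41.1167 pos [ 0.4738 -0.197   0.1558] head -6.7 tilt [-0.0389 -0.0421 -0.9984] F [-0.4248 -0.2672 -0.7109] M [-0.0649  0.0265  0.0339] op 0.2697281855176968
shift tool mm now [56.1999 -0.5012 94.0718] turn rad -0.0036376922568305773
in target-heading frame 52.97750280187159 4.048606756629489 94.07183749310337
```

Continue slowly in +x while descending.

send_rows(motion=[[[6,0,5],0],[[6,0,5],0],[[6,0,5],0],[[6,0,5],0],[[6,0,5],0]])

```text
time_s: 41.53
position: [0.5085, -0.2021, 0.1257]
tcp_rot: [[0.993, -0.113, -0.038], [-0.114, -0.993, -0.042], [-0.033, 0.046, -0.998]]
force: [-0.2, 0.4, -0.0]
opening: 0.269
```

send_rows(motion=[[[5,0,7],0],[[4,0,7],0],[[3,0,7],0],[[2,0,7],0],[[1,0,6],0]])

```text
time_s: 41.95
position: [0.5248, -0.2057, 0.087]
tcp_rot: [[0.993, -0.112, -0.038], [-0.114, -0.993, -0.042], [-0.033, 0.046, -0.998]]
force: [0.3, -0.5, -0.7]
opening: 0.264
```

Run:
```python
from ov import *
where(); plan([.526,-.207,.04],-6.49)
```

```text
t 41.95 lifter mm [205.  -57.9  87. ] head -6.54 tz [-0.0378 -0.0425] F [ 0.3 -0.5 -0.7] M [-0.06  0.05  0.02] op 0.264
t 41.95 pos [ 0.5248 -0.2057  0.087 ] head -6.54 tilt [-0.0378 -0.0425 -0.9984] F [ 0.3281 -0.496  -0.6558] M [-0.0635  0.0548  0.021 ] op 0.26427286898233554
shift tool mm now [ 2.8473 -1.0257 46.9771] turn rad -0.0008548971350945738
in target-heading frame 1.307890692396424 1.1620448158545242 46.9771349324104
```

Run:
```python
from ov import *
p0=bot.read_state()["position"]
for n in("top","side"):
  c=capture(n); p=proj(c,p0)[0]; x,y=int(p[0]),int(p[1]); print(n,p,x-40,y-30,"bottom pred",proj(c,p0+[0,0,-.0287])-[x-40,y-30])
  cv2.imwrite(f"pics/{n}18.png",cv2.resize(c["image"][y-30:y+30,x-40:x+40],None,fx=9,fy=9,interpolation=cv2.INTER_CUBIC))
where()
```

```text
top [403.655  209.4086] 363 179 bottom pred [[39.1266 32.1329]]
side [333.679  182.1898] 293 152 bottom pred [[40.342  36.7878]]
t 42.05 lifter mm [204.7 -58.8  86.6] head -6.54 tz [-0.0398 -0.0413] F [ 0.7 -0.3 -0.9] M [-0.03  0.08 -0.05] op 0.271
```

View pics/side18.png

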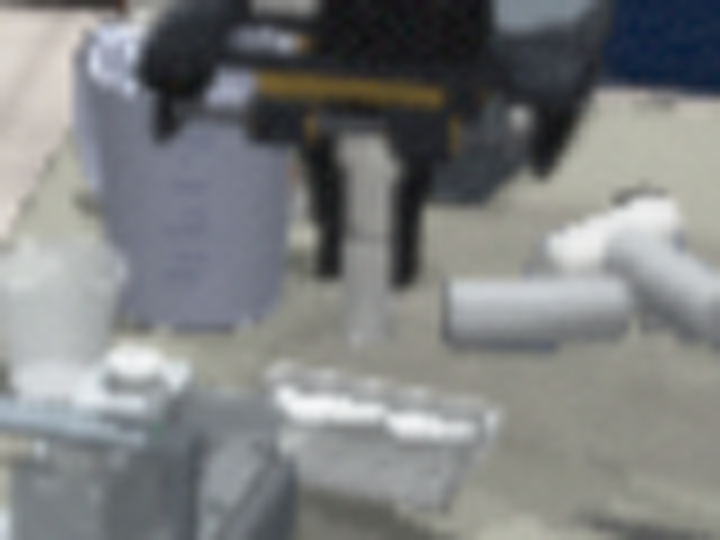

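View pics/top18.png

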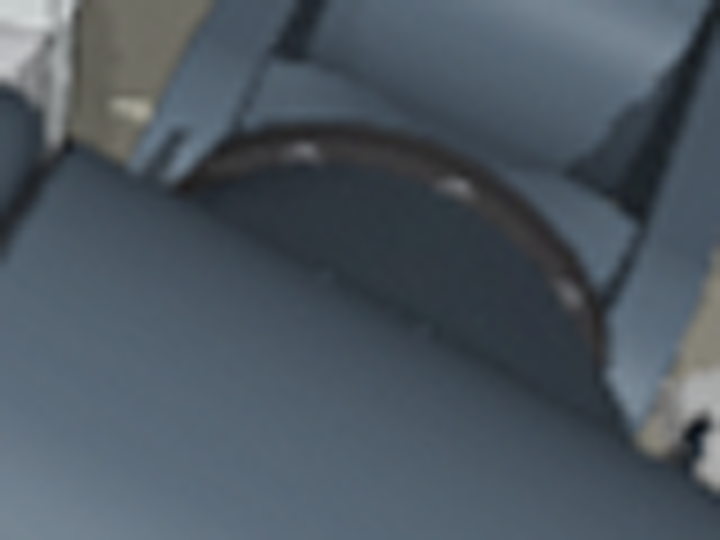

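send_rows(motion=[[[1,0,6],0],[[1,0,8],0],[[1,0,8],0],[[0,0,7],0],[[0,0,5],0]])

```text
time_s: 42.47
position: [0.5261, -0.2078, 0.0511]
tcp_rot: [[0.993, -0.113, -0.037], [-0.114, -0.993, -0.043], [-0.032, 0.047, -0.998]]
force: [-0.4, -0.3, 0.4]
opening: 0.268
```

Run:
```python
from ov import *
where(); plan([.526,-.207,.033],-6.49)
```

```text
t 42.47 lifter mm [206.9 -56.4  51.1] head -6.57 tz [-0.0373 -0.0429] F [-0.4 -0.3  0.4] M [-0.03 -0.    0.01] op 0.268
t 42.4667 pos [ 0.5261 -0.2078  0.0511] head -6.57 tilt [-0.0373 -0.0429 -0.9984] F [-0.4087 -0.3372  0.4002] M [-0.0345 -0.0001  0.0117] op 0.2684611593223932
shift tool mm now [ 0.4094 -1.595  18.0643] turn rad -0.0013554807449419734
in target-heading frame -0.17307731637627924 -0.7467445699061838 18.0642588148651
```

send_rows(motion=[[[0,0,3],0],[[0,0,2],0],[[0,0,2],0],[[0,0,1],0],[[0,0,1],0]])

```text
time_s: 42.88
position: [0.5247, -0.2078, 0.0396]
tcp_rot: [[0.993, -0.113, -0.04], [-0.115, -0.993, -0.042], [-0.035, 0.046, -0.998]]
force: [-1.0, -0.5, -0.4]
opening: 0.27
```

Run:
```python
from ov import *
where()
```

```text
t 42.88 lifter mm [207.1 -57.7  39.6] head -6.58 tz [-0.0397 -0.0415] F [-1.  -0.5 -0.4] M [-0.02  0.02 -0.02] op 0.27
```

Now slow steps until contact.

send_rows(motion=[[[0,0,1.5],0],[[0,0,1.5],0],[[0,0,1.5],0],[[0,0,1],0],[[0,0,1],0]])

```text
time_s: 43.3
position: [0.5251, -0.2085, 0.0334]
tcp_rot: [[0.993, -0.113, -0.038], [-0.115, -0.993, -0.043], [-0.033, 0.047, -0.998]]
force: [-0.0, -0.3, -0.4]
opening: 0.272
```

Run:
```python
from ov import *
where()
```

```text
t 43.3 lifter mm [207.7 -57.3  33.4] head -6.58 tz [-0.0379 -0.0426] F [-0.  -0.3 -0.4] M [-0.03  0.04  0.02] op 0.272
```

send_rows(motion=[[[0,0,1],0],[[0,0,1],0],[[0,0,1],0],[[0,0,1],0],[[0,0,1],0]])

```text
time_s: 43.72
position: [0.5253, -0.2081, 0.0326]
tcp_rot: [[0.993, -0.113, -0.037], [-0.115, -0.992, -0.043], [-0.032, 0.047, -0.998]]
force: [-1.7, 0.5, 6.6]
opening: 0.274
```

Run:
```python
from ov import *
where()
```

```text
t 43.72 lifter mm [207.3 -57.2  32.6] head -6.58 tz [-0.0372 -0.0431] F [-1.7  0.5  6.6] M [ 0.04  0.35 -0.06] op 0.274
```

send_rows(motion=[[[0,0,0],0],[[0,0,0],0],[[0,0,0],0],[[0,0,0],0],[[0,0,0],0]], gripper=0.68)

```text
time_s: 44.13
position: [0.5256, -0.2083, 0.0331]
tcp_rot: [[0.993, -0.113, -0.036], [-0.114, -0.992, -0.044], [-0.031, 0.048, -0.998]]
force: [-0.3, 0.1, 0.2]
opening: 0.32
```

send_rows(motion=[[[0,0,0],0],[[0,0,0],0],[[0,0,0],0],[[0,0,0],0],[[0,0,0],0]], gripper=0.45)

```text
time_s: 44.55
position: [0.5254, -0.2083, 0.0324]
tcp_rot: [[0.993, -0.113, -0.037], [-0.115, -0.992, -0.043], [-0.032, 0.047, -0.998]]
force: [-0.2, 0.2, -0.2]
opening: 0.534
```

Run:
```python
from ov import *
where()
p0=bot.read_state()["position"]
for n in("side",):
  c=capture(n); p=proj(c,p0)[0]; x,y=int(p[0]),int(p[1])
  cv2.imwrite(f"pics/{n}19.png",cv2.resize(c["image"][y-30:y+30,x-40:x+40],None,fx=9,fy=9,interpolation=cv2.INTER_CUBIC))
```

```text
t 44.55 lifter mm [207.5 -57.   32.4] head -6.58 tz [-0.0367 -0.0433] F [-0.2  0.2 -0.2] M [-0.05  0.03 -0.01] op 0.534
```

View pics/side19.png

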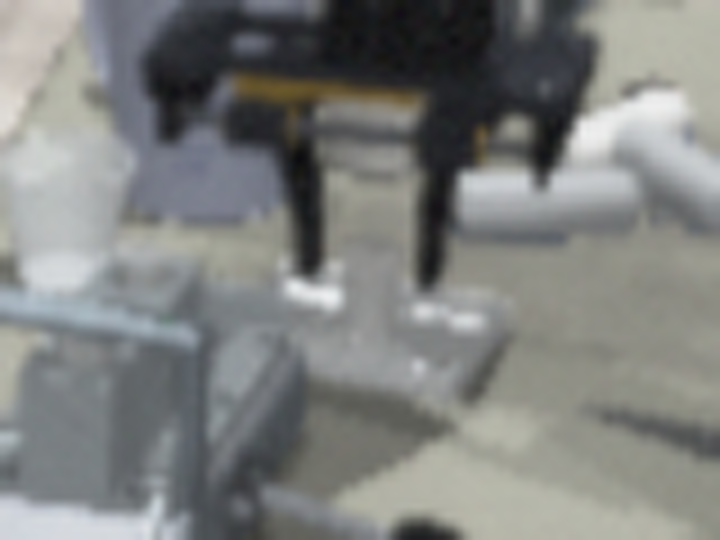

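send_rows(motion=[[[0,0,-4],0],[[0,0,-8],0],[[0,0,-12],0],[[0,0,-15],0],[[0,0,-20],0]])

```text
time_s: 45.02
position: [0.5248, -0.2042, 0.091]
tcp_rot: [[0.993, -0.113, -0.045], [-0.115, -0.993, -0.038], [-0.04, 0.043, -0.998]]
force: [0.6, 0.9, -0.1]
opening: 0.55
```

send_rows(motion=[[[0,0,-20],0],[[0,0,-20],0],[[-10,10,-20],0],[[-15,15,-15],0],[[-20,20,-5],0]])

```text
time_s: 45.43
position: [0.4826, -0.2393, 0.1844]
tcp_rot: [[0.994, -0.107, -0.035], [-0.108, -0.993, -0.043], [-0.03, 0.046, -0.998]]
force: [-0.2, -1.9, 0.3]
opening: 0.551
```

send_rows(motion=[[[-10,20,0],0],[[-10,20,0],0],[[-10,20,0],0],[[-5,10,0],0],[[0,4,0],0]])

```text
time_s: 45.85
position: [0.4361, -0.3132, 0.1971]
tcp_rot: [[0.994, -0.108, -0.029], [-0.109, -0.993, -0.05], [-0.023, 0.053, -0.998]]
force: [0.1, -0.0, -0.4]
opening: 0.55
```

Run:
```python
from ov import *
where()
C={}
for n in("top","side"):
  c=C[n]=capture(n); cv2.imwrite(f"pics/{n}20.png",c["image"])
  for k,ctr,w,h in(("tray",[.526,-.207,.02],30,25),("lift",lif(0,0,.08),55,42)):
    p=proj(c,ctr)[0]; x,y=int(p[0]),int(p[1]); cv2.imwrite(f"pics/{n}20{k}.png",cv2.resize(c["image"][y-h:y+h,x-w:x+w],None,fx=7,fy=7,interpolation=cv2.INTER_CUBIC))
r={n:place_of(n,"vial_center") for n in C}; print(r); print(tri(C["top"],r["top"][0]["xy"],C["side"],r["side"][0]["xy"]) if r["top"] and r["side"] else "")
```

```text
t 45.85 lifter mm [ 321.8 -133.9  197.1] head -6.26 tz [-0.0288 -0.0498] F [ 0.1 -0.  -0.4] M [-0.05  0.05  0.02] op 0.55
{'top': [{'xy': [403.0, 211.0], 'p': 0.52}], 'side': [{'xy': [333.6, 196.2], 'p': 0.51}]}
(array([ 0.5271, -0.214 ,  0.0226]), np.float64(0.00787538753680449))
```

View pics/side20.png

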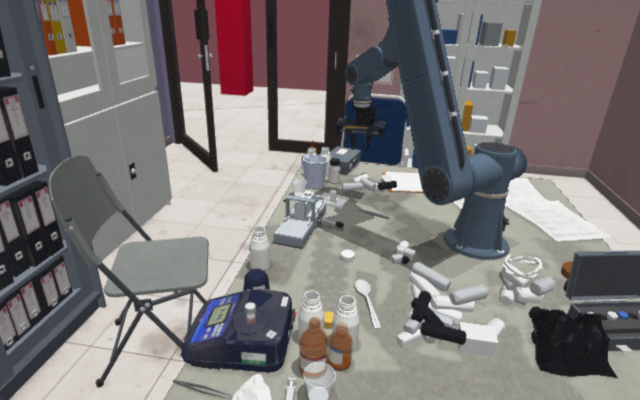

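View pics/side20tray.png

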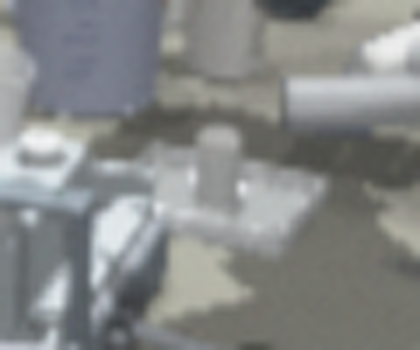

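View pics/top20.png

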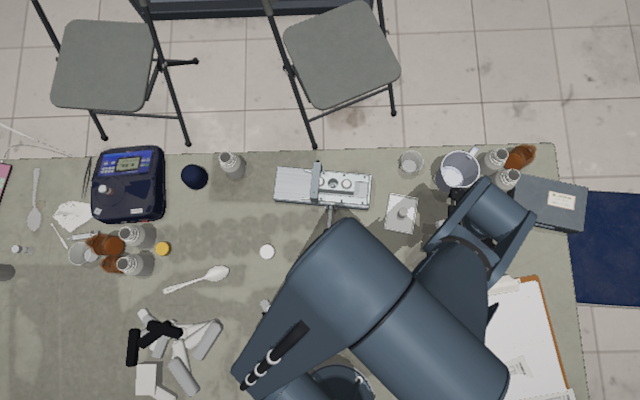

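View pics/top20lift.png

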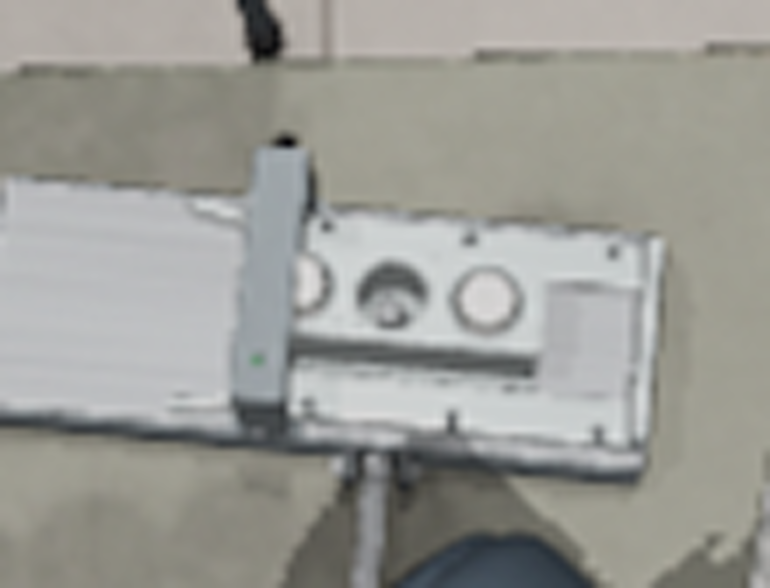

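send_rows(motion=[[[0,0,0],0],[[0,0,0],0],[[0,0,0],0],[[0,0,0],0],[[0,0,0],0]])

```text
time_s: 46.47
position: [0.4391, -0.3069, 0.1949]
tcp_rot: [[0.995, -0.099, -0.031], [-0.101, -0.994, -0.045], [-0.026, 0.048, -0.999]]
force: [0.3, 0.2, -0.3]
opening: 0.549
```

```bash
python3 -c "
from k import *
where(); print(bot.hand_in())"
```

```text
t 46.47 lifter mm [ 315.2 -131.6  194.9] head -5.78 tz [-0.0306 -0.0453] F [ 0.3  0.2 -0.3] M [ 0.01  0.07 -0.01] op 0.549
the job is handed in; nothing more can be done
None
```

The job is done and was handed in at 46.5 s; the vial stands upright in the white tray. I set the rack on the apron, slid it under the arch and lips, and took hold of it again beyond the arch. I pushed it to the end stop, then drew it back about 41 mm to put the vial over the pin. Then I pressed the lever down, took the raised vial and set it in the tray at about 7 N contact.

**Last checks:**
- **Vial and rack:** the pictures show the vial upright near the tray's middle, and the rack in the lifter with both cells standing. One cell is partly hidden by the arch in the top view.
- **Lever and surroundings:** the lever is down, the other things look unmoved, and the arm was clear and still at hand-in.

**What disagreed or could count against it:**
- **Lever force:** the wrist force reached 42 N at the lever's end stop, with the fingertips on the pad. That is above the 40 N limit set for the arm and gripper body, but below the 120 N wrist limit.
- **Hand tilt:** the hand picked up a tilt of 2 to 4°, which I only partly corrected. The vial was let go about 2° off upright and settled upright.
- **Vial position:** the networks put the vial about 6 mm further across the tray than where the gripper let it go, with the two camera rays about 8 mm apart. It is still well inside the tray.
- **Possible touch of the arch:** the rack's front end may have lightly touched the arch while being carried, with a side force of about 2 N. The force went away when I backed off.

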